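# Stack two parts cases and thread the locking rod through both lugs

### The job

Stack the grey case squarely on the aluminium plinth, its brass-bushed lug on the side of the plinth with the red mark, and then the blue case squarely on the grey one with its lug directly above the other; let go of each once it stands. Then take the orange-handled rod out of its holder, thread it pointed end down through the blue case's bushing and on through the grey case's, and finish while still holding it there upright, its foot poking out below the lower bushing but clear of the bench, ready for a colleague to fit the clip. The stack must still be square at the end; leave the other things lying on the bench where they are.

Things in the scene. Friction and masses are not known exactly. Their poses are not given: they have to be found in the camera images.
- plinth: fixed aluminium plinth, rubber top, 110 (x) x 62 (y) x 20 (z) mm, the footprint of a case; origin at the centre of its underside on the bench, z up. A red mark in the middle of its -x end shows the lug side: a stacked case's x axis points the same way as the plinth's. Below the lugs there is only bare bench.
- plinth_top (a point): centre of the plinth's top face, 20 mm above the bench; a case stands right when its origin is here
- case_grey: closed grey parts case, box 110 (x) x 62 (y) x 44 (z) mm, 0.15-0.3 kg; origin: centre of the box's underside, z up. Its -x end carries a lug with an upright brass bushing: axis at x = -72, y = 0 mm, outside 25 mm, bore 16 mm right through, from z = 14 to 32 mm. Lid and underside are flat, nothing interlocks. Grip it across y (62 mm). Starts on the bench; goes on the plinth.
- case_grey_bushing (a point): centre of the lower mouth of the grey case's bushing (18 mm below its upper mouth)
- case_blue: closed blue parts case, box 110 (x) x 62 (y) x 44 (z) mm, 0.15-0.3 kg; origin: centre of the box's underside, z up. Its -x end carries a lug with an upright brass bushing: axis at x = -72, y = 0 mm, outside 25 mm, bore 16 mm right through, from z = 14 to 32 mm. Lid and underside are flat, nothing interlocks. Grip it across y (62 mm). Starts on the bench; goes on the grey case.
- case_blue_bushing (a point): centre of the lower mouth of the blue case's bushing (18 mm below its upper mouth); with the stack standing, 78 mm above the bench (grey: 34 mm)
- rod: locking rod, 148 mm long, 0.09 kg, standing upright in its holder at the start; origin at the centre of its foot, z towards the handle. Steel shaft 10 mm thick, tapering to 6 mm over its last 7 mm at the foot; 15 mm collar at z = 108 to 112 mm; orange square handle 16 x 16 mm (faces square to its x and y) from z = 112 to 148 mm
- rod_grip (a point): centre of the rod's orange handle, on its axis, 130 mm above its foot
- rod_holder: fixed dark steel holder, round, 48 mm wide at the foot and about 31 mm above, 36 mm high; origin at the centre of its underside. The rod stands in its 15 mm wide upright hole, foot 6 mm above the bench, so it has to be lifted straight up by 30 mm to come free
- round_board: round circuit board with parts on it, 164 mm wide; bystander, to be left alone; origin at the centre of its underside
- cutters_blue: blue-handled side cutters, 135 mm long; bystander, to be left alone; origin at the centre of its underside
- flux_bottle: small bottle with a needle tip, 39 mm wide, 108 mm high; bystander, to be left alone; origin at the centre of its underside
- tape_roll: roll of orange tape lying flat, 94 mm wide, 19 mm high; bystander, to be left alone; origin at the centre of its underside
- marker_red: red marker pen, 126 mm long; bystander, to be left alone; origin at the centre of its underside
- microscope_head (a point): lowest point of the microscope's objective, head swung aside over the right of the bench; an obstacle, always here. The head reaches 100 mm nearer the robot, 60 mm farther, 100 mm either side, and 190 mm up from here; its boom runs at 0.37 to 0.40 m height to a post at the back left. All the work lies left of the head: reach it by passing the head on the robot's side
Not all that is in view belongs to the job. Leave any purple look-alike of the rod alone.

How it is judged:
On the way, in this order (a step that is already met when the one before it is completed fails the run):
1. the grey case stands squarely on the plinth, lug on the red-mark side, let go (horizontal distance between case_grey and plinth_top below 0.008 m and height (world z) of case_grey between 0.017 and 0.024 m and angle between the x axis of case_grey and the x axis of plinth, either way round below 0.09 rad and angle between case_grey's own z axis and vertical below 0.05 rad and x of case_grey_bushing in the frame of plinth below -0.05 m and contact force between case_grey and the fingers below 0.05 N and linear speed of case_grey below 0.02 m/s), for 0.2 s.
2. the blue case stands squarely on the grey one, lug above lug, let go (horizontal distance between case_grey and plinth_top below 0.008 m and height (world z) of case_grey between 0.017 and 0.024 m and angle between the x axis of case_grey and the x axis of plinth, either way round below 0.09 rad and angle between each of case_grey, case_blue's own z axis and vertical below 0.05 rad and x of each of case_grey_bushing, case_blue_bushing in the frame of plinth below -0.05 m and horizontal distance between case_blue and case_grey below 0.008 m and height (world z) of case_blue between 0.061 and 0.068 m and angle between the x axis of case_blue and the x axis of case_grey, either way round below 0.09 rad and contact force between case_blue and the fingers below 0.05 N and linear speed of case_blue below 0.02 m/s), for 0.2 s.
3. the rod's foot is inside the blue case's (upper) bushing (horizontal distance between rod and case_blue_bushing below 0.007 m and z of rod in the frame of case_blue_bushing between -0.03 and 0.012 m and contact force between rod and the fingers above 1 N), for 0.05 s.
At the end, for the whole second after the job is handed in: Grey case on plinth and blue on grey, each within 8 mm and 0.09 rad, flat, lugs on the red-mark side, no finger on them; the rod gripped, still, upright within 0.12 rad, through both bushings, its foot 3 mm or more below the lower bushing and 3 mm or more above the bench (horizontal distance between case_grey and plinth_top below 0.008 m and height (world z) of case_grey between 0.017 and 0.024 m and angle between the x axis of case_grey and the x axis of plinth, either way round below 0.09 rad and angle between each of case_grey, case_blue's own z axis and vertical below 0.05 rad and x of each of case_grey_bushing, case_blue_bushing in the frame of plinth below -0.05 m and horizontal distance between case_blue and case_grey below 0.008 m and height (world z) of case_blue between 0.061 and 0.068 m and angle between the x axis of case_blue and the x axis of case_grey, either way round below 0.09 rad and horizontal distance between rod and case_grey_bushing below 0.008 m and z of rod in the frame of case_grey_bushing below -0.003 m and height (world z) of rod above 0.003 m and horizontal distance between rod and case_blue_bushing below 0.012 m and angle between rod's own z axis and vertical below 0.12 rad and contact force between rod and the fingers above 1 N and contact force between each of case_grey, case_blue and the fingers below 0.05 N and linear speed of rod below 0.02 m/s); the arm keeps its last pose, push and grip.
It fails at once if a bystander is shifted by more than 30 mm (distance of any of round_board, cutters_blue, flux_bottle, tape_roll, marker_red from where it was at the start of the episode above 0.03 m).
It also fails if it takes over 72 s, if anything falls off the work surface, if the arm or the gripper's body presses on something with over 40 N, if the wrist force passes 120 N, or if a joint passes its speed limit or range.

### The arm

A 6-joint arm with a two-finger parallel gripper is mounted at the origin on a cart in front of the work surface, level with it; the furniture and walls round the work are solid. World frame = base frame: x ahead of the robot, y to its left, z up, the work surface at z = 0. Lengths are in m, angles in rad, forces in N, time in s.
With the tool pointing down it reaches from about 0.325 to 0.9 m from the base axis. Payload 3.5 kg.
Tool frame: the origin (TCP) lies midway between the tips of the shut fingers; the grasp point (between the pads) lies 19 mm behind it; z points along the fingers, y is the line along which they close (so a half turn about z gives the same grasp; the last joint's range is limited). The gripper opens to 85 mm and grips with 20 to 120 N. Pads are 22 mm wide; open, the fingers measure 114 mm over their backs; the gripper's body (76 mm by 85 mm) begins 54 mm behind the grasp point. The pads swing forward as they close: fully open they stand 13 mm farther back than shut.
Start: joints at [-1.322, 0.276, -0.026, 1.268, 0, 1.467], TCP at [0.215, -0.587, 0.231] pointing down, gripper open.
Joint ranges: [-3.12, 3.12], [-0.85, 1.88], [-1.08, 1.24], [-1.95, 2.15], [-1.57, 1.53], [-3.14, 3.14]. Speed limits (rad/s): [2.57, 2.57, 3.14, 3.14, 3.14, 3.14].

### API

Orientations are given as a unit quaternion [w, x, y, z].
In Python, from rig import * gives the robot as it stands.
- The arm moves only by the tool servo_tool, never from a script. Its argument "steps" is a list of rows, each an object of numbers: "gripper": the opening, from 0 (shut) to 1 (fully open); "dx", "dy", "dz": the shift along the tool's x, y, z in mm; "rx", "ry", "rz": the turn, a rotation vector about the tool's x, y, z in rad. A call has 1 to 12 rows; each row shifts and turns the commanded pose from where the row before left it, along the tool's axes as they then stand; what a row does not reach is not made up. A row lasts 1/12 s, in which the tool goes at most 41.7 mm and 7.16 degrees, less where a joint would pass 70% of its speed; a pose out of reach is approached as far as the arm can. A call with a gripper value outside its range is refused whole. The fingers move at their own pace and stop on an object; "newtons" is the grip in N (left out, the last holds). Time passes only in rows, so rows that do not move let the fingers close. It gives the time, the measured TCP pose, the force and the opening at its end, in the units of the state.
- get_state(): the state, without advancing time (a new reading comes with each control period).
- camera(name): name is "scene" or "top"; returns the picture (420x560x3 uint8, red, green, blue); there is no depth.
- camera_model(name): a dict with "intrinsics" (3x3 intrinsics, pixels), "k1" (the pictures are not rectified: a ray, as slopes to the right and down, at radius r is drawn at 1 + k1 r^2 times it, then the intrinsics apply), "world_to_cam" (4x4, takes a point from world to camera coordinates). Camera axes: x right, y up, looking along -z (the intrinsics and any distortion apply to the point x, -y, -z); pixel columns grow to the right and rows downward; lengths in m; the calibration is good to about 2 mm. A picture is of the moment at which its call begins. camera_model takes no time and is no camera call.
- finish_job(): hands the job in, once; it reports no verdict.
The state is a dict: "t": time; "joint_positions": joint angles; "joint_vel": joint speeds; "tau": joint torques, N m; "eef_pos": TCP position; "ee_rot": TCP orientation; "contact_force": force on the tool from outside, world axes, zero at the start; "moment": the same for the moment, N m; "grip_width": finger opening in m.
Only numpy, scipy, OpenCV 4.12 (cv2) and the standard library are available. Lean on these libraries where they do the work, as an engineer would, in place of code of your own. Each camera call takes 0.05 s, during which the arm holds its last target. There are 200 camera calls.

## Working session

There is one attempt and no reset: what is moved stays moved. The work goes in short steps, Python scripts to look and compute and a tool call to move; the robot and the scene stay as the last step left them, time stands still between calls to the robot, and variables do not carry over. Pictures are saved under pics/ and viewed, on a budget of 10 in all, crops included, one or two more only if the job needs it, and the job is handed in when it is done.

Besides the shell and the picture viewer there is one more tool, called after ">>>" in YAML: its name, and indented under it one key for each argument. servo_tool: Moves the arm, as the interface text tells. Its arguments: {"type":"object","properties":{"steps":{"type":"array"},"newtons":{"type":"number"}},"required":["steps"]}

```bash
mkdir -p pics; ls; python3 - <<'E'
from rig import *
import cv2,numpy as np
print(get_state())
for n in("scene","top"):
    im=camera(n); np.save(f"pics/{n}0.npy",im); cv2.imwrite(f"pics/{n}0.png",im[:,:,::-1]); print(n,camera_model(n))
E
```

```text
pics
{'t': 0.0, 'joint_positions': array([-1.32241533e+00,  2.77164417e-01, -2.79087700e-02,  1.26800976e+00,
        2.97785610e-07,  1.46745159e+00]), 'joint_vel': array([ 0.00085124,  0.0002081 , -0.00016401, -0.00013069,  0.00067939,
       -0.00063653]), 'tau': array([-7.71801319e-05, -4.45508873e+01,  2.95203227e+01,  1.64622185e-02,
       -1.68624533e-04,  3.59208045e-06]), 'eef_pos': array([ 0.21515067, -0.58595399,  0.23012707]), 'ee_rot': array([-1.14031517e-03,  9.84575297e-01,  1.74957646e-01, -8.26895060e-05]), 'contact_force': array([ 0.90710748, -0.05786246, -0.16175204]), 'moment': array([ 0.0116208 ,  0.00315351, -0.00981079]), 'grip_width': 0.085374013410703}
scene {'intrinsics': array([[404.13263109,   0.        , 283.31239162],
       [  0.        , 404.13263109, 204.63124089],
       [  0.        ,   0.        ,   1.        ]]), 'k1': -0.02226497289017653, 'world_to_cam': array([[-0.19158119, -0.98142284,  0.01028853,  0.19269733],
       [ 0.59317175, -0.10742727,  0.79787634, -0.44175829],
       [-0.78194879,  0.15896096,  0.60273335, -0.63657186],
       [ 0.        ,  0.        ,  0.        ,  1.        ]])}
top {'intrinsics': array([[457.92721278,   0.        , 283.88151497],
       [  0.        , 457.92721278, 212.94650865],
       [  0.        ,   0.        ,   1.        ]]), 'k1': -0.01714751474265454, 'world_to_cam': array([[-0.01742034, -0.99911395,  0.0383126 ,  0.10703219],
       [ 0.98450085, -0.01045229,  0.17506805, -0.56384878],
       [-0.17451248,  0.04076853,  0.98381061, -1.20633723],
       [ 0.        ,  0.        ,  0.        ,  1.        ]])}
```

View pics/scene0.png

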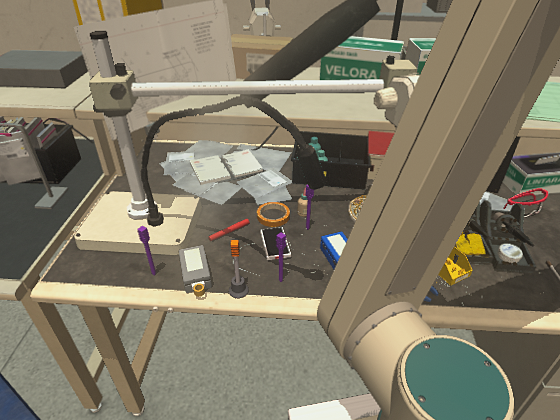

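View pics/top0.png

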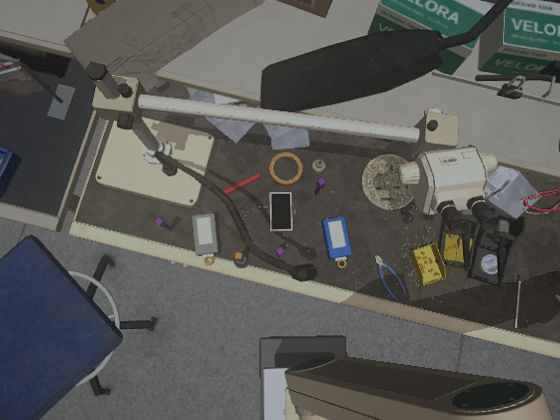

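The scene view shows the grey case at (195,265) with its lug at (199,289), the orange rod at (235,255), the plinth at (275,243) and the blue case at (335,248). There are three purple look-alikes, at (145,240), (281,250) and (308,200). The top view shows grey at (205,233), the rod at (241,257), the plinth at (281,212) and blue at (337,237). A gooseneck lamp hangs over this area, with its head at top (303,272) and scene (310,165).

Rod candidates: the orange handle at scene (235,250), or the purple ones at (145,240), (281,250) and (308,200). I choose the orange one. I'll check it with close crops.

```bash
python3 - <<'E'
import cv2,numpy as np
a=cv2.imread("pics/top0.png")[180:285,180:360]; b=cv2.imread("pics/scene0.png")[200:305,170:350]
c=np.vstack([cv2.resize(a,None,fx=4.4,fy=4.4,interpolation=cv2.INTER_CUBIC)])
cv2.imwrite("pics/ctop.png",c)
cv2.imwrite("pics/cscene.png",cv2.resize(b,None,fx=4.4,fy=4.4,interpolation=cv2.INTER_CUBIC))
E
```

```text
(no output)
```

View pics/ctop.png

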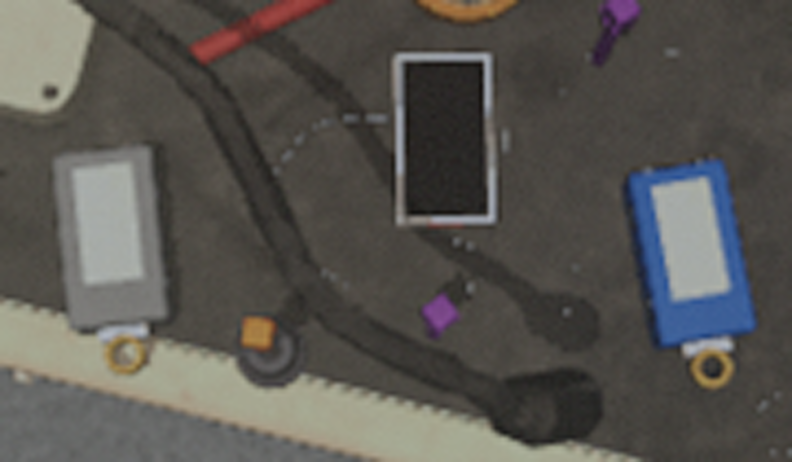

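View pics/cscene.png

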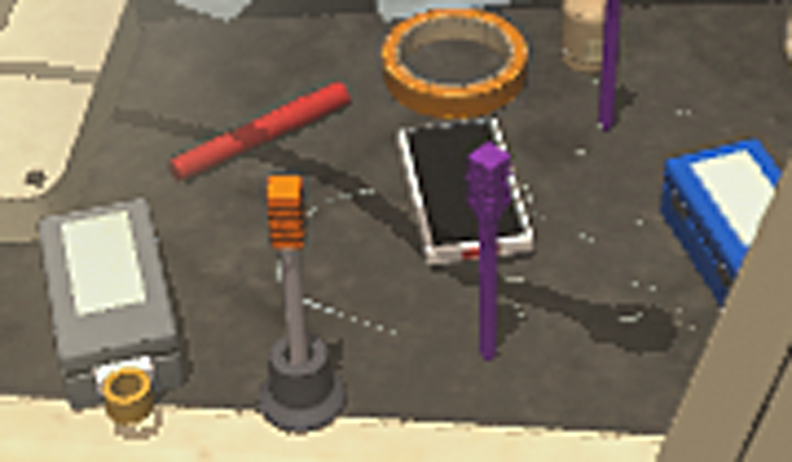

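```bash
cat > h.py <<'E'
import numpy as np, cv2
from scipy.optimize import least_squares
from rig import camera_model
M={n:camera_model(n) for n in("scene","top")}
C0={"top":(180,180),"scene":(170,200)}
def proj(n,P):
    m=M[n];P=np.atleast_2d(P);c=P@m["world_to_cam"][:3,:3].T+m["world_to_cam"][:3,3]
    s=np.c_[c[:,0],-c[:,1]]/-c[:,2:3]; s=s*(1+m["k1"]*(s**2).sum(1,keepdims=True))
    K=m["intrinsics"]; return s*[K[0,0],K[1,1]]+[K[0,2],K[1,2]]
def crop(n,p,f=4.4,o=None): return (np.array(p,float)+.5)/f-.5+(C0[n] if o is None else o)
def tri(obs,z=None):
    f=lambda v:np.concatenate([(proj(n,v)[0]-p) for n,p in obs])
    r=least_squares(f,[.6,.1,.1]); return r.x,r.fun
def fit(obs,z0=0):
    "obs: (cam,local xyz mm,pixel); solves x,y,yaw on the plane z0"
    def w(v,l):
        c,s=np.cos(v[2]),np.sin(v[2]); l=np.array(l)/1e3; return [v[0]+c*l[0]-s*l[1],v[1]+s*l[0]+c*l[1],z0+l[2]]
    f=lambda v:np.concatenate([proj(n,w(v,l))[0]-p for n,l,p in obs])
    r=least_squares(f,[.6,.1,0],loss="soft_l1"); return r.x,f(r.x).reshape(-1,2)
E
cat > a.py <<'E'
from h import *
np.set_printoptions(precision=4,suppress=True)
T=lambda l,p:("top",l,crop("top",p)); S=lambda l,p:("scene",l,crop("scene",p))
q=lambda z:[(55,31,z),(55,-31,z),(-55,-31,z),(-55,31,z)]
def show(n,o):
    v,r=fit(o); print(n,v); print(np.c_[r])
    for c in("top","scene"):
        oo=[k for k in o if k[0]==c]
        if oo: print("  only",c,fit(oo)[0])
show("plinth",[T(l,p) for l,p in zip(q(20),[(395,53),(494,53),(497,224),(398,225)])]+[S(l,p) for l,p in zip(q(20),[(398,125),(497,118),(535,240),(430,253)])])
B=(-72,0,32)
show("grey",[T(l,p) for l,p in zip(q(44),[(54,152),(152,145),(170,322),(70,331)])]+[T(B,(126,354))]+[S(l,p) for l,p in zip(q(44),[(38,218),(142,200),(180,344),(60,361)])]+[S(B,(127,382))])
show("blue",[T(l,p) for l,p in zip(q(44),[(628,173),(720,159),(755,325),(660,342)])]+[T(B,(712,368))]+[S(l,p) for l,p in zip(q(44),[(667,160),(750,143)])])
def t(n,*o): print(n,*tri([(c,crop(c,p)) for c,p in o]))
t("rodtop",("top",(257,331)),("scene",(286,183)))
t("holderbase",("top",(269,355)),("scene",(302,401)))
print("lamp head",*tri([("top",(303.7,272)),("scene",(310,167))]))
print("lamp head2",*tri([("top",(298,268)),("scene",(318,178))]))
# gooseneck point above rod: top px (248,243); epipolar sample
for z in(.2,.3,.4,.5):
    f=lambda v:proj("top",[v[0],v[1],z])[0]-(250,243)
    v=least_squares(f,[.6,.1]).x; print(z,v,proj("scene",[*v,z]))
t("purple",("top",(440,314)),("scene",(489,160)))
g=lambda p:least_squares(lambda v:proj("scene",[v[0],v[1],0])[0]-crop("scene",p),[.6,.1]).x
print("purple foot",g((488,357)), "farpurple foot",g((604,128)))
E
python3 a.py
```

```text
plinth [0.5761 0.1058 0.0034]
[[ 0.2771  0.2173]
 [-0.2716 -0.044 ]
 [-0.0142 -0.3235]
 [ 0.205  -0.2082]
 [ 0.2215  1.0289]
 [ 0.1427 -0.0782]
 [-0.0535 -0.1593]
 [-0.4295  0.0858]]
  only top [ 0.5758  0.106  -0.0006]
  only scene [0.5766 0.1057 0.0073]
grey [0.5118 0.3141 0.1084]
[[-0.358   0.7933]
 [ 0.109  -0.2749]
 [ 0.0996 -0.5642]
 [-0.2439  0.1968]
 [-0.2454  0.1835]
 [-0.0297  0.2303]
 [ 1.5009 -0.5542]
 [-0.1013 -1.9827]
 [-0.1836 -0.0334]
 [ 0.0198  1.2902]]
  only top [0.5119 0.3137 0.1014]
  only scene [0.5116 0.3147 0.1177]
blue [ 0.4989 -0.0444  0.1612]
[[-0.5751 -0.0228]
 [ 0.4785 -0.6453]
 [ 0.5686  0.8884]
 [-0.0919  1.0251]
 [-0.2389 -0.4035]
 [-1.7351  0.1115]
 [ 1.0152 -1.3215]]
  only top [ 0.4993 -0.0444  0.1612]
  only scene [ 0.4966 -0.0445  0.1555]
rodtop [0.4429 0.217  0.1567] [ 0.3104  0.0314 -0.2687 -0.0018]
holderbase [0.4409 0.2185 0.0026] [ 0.3456  0.0369 -0.2922 -0.0014]
lamp head [0.3897 0.0752 0.3574] [-0.4913 -0.1045  0.4417 -0.0091]
lamp head2 [0.396  0.0694 0.3292] [ 6.8095  1.4606 -6.1258  0.1281]
0.2 [0.4669 0.1869] [[246.2367 216.6399]]
0.3 [0.4558 0.1835] [[246.348  179.7386]]
0.4 [0.4446 0.1801] [[246.4984 135.8074]]
0.5 [0.4335 0.1767] [[246.7064  82.7208]]
purple [0.4519 0.1154 0.1474] [ 0.0267  0.0045 -0.0238  0.0002]
purple foot [0.4557 0.1143] farpurple foot [0.6323 0.0057]
```

```bash
cat > plan.py <<'E'
"plan.go(waypoints): rows in tool axes from the measured pose to each (x,y,z mm, azimuth of tool x rad, rows), tool kept vertical; prints rounded rows"
import numpy as np
from scipy.spatial.transform import Rotation as R
from rig import get_state
def pose():
    s=get_state(); w,x,y,z=s["ee_rot"]; return s["eef_pos"]*1e3,R.from_quat([x,y,z,w]),s
def az(r): v=r.as_matrix()[:,0]; return np.arctan2(v[1],v[0])
def down(a): return R.from_matrix(np.array([[np.cos(a),np.sin(a),0],[np.sin(a),-np.cos(a),0],[0,0,-1]]))
def go(*wps,p=None,a=None):
    p0,r0,s=pose(); p=p0 if p is None else np.array(p,float); r=r0 if a is None else down(a)
    print("t %.2f now"%s["t"],p.round(1),"az %.3f"%az(r),"j",s["joint_positions"].round(2),"F",s["contact_force"].round(1),"w %.1f"%(s["grip_width"]*1e3))
    for x,y,z,aa,n in wps:
        a0=az(r); q=np.array([x,y,z],float); rows=[]; ps=p.copy()
        for k in range(1,n+1):
            t=r.inv().apply(ps+(q-ps)*k/n-p).round(0 if n>2 else 1)
            rv=(r.inv()*down(a0+(aa-a0)*k/n)).as_rotvec().round(2 if n>2 else 3)
            p=p+r.apply(t); r=r*R.from_rotvec(rv); rows.append([*(float(c) for c in t),*(float(c) for c in rv)])
        for w in rows: print("{"+",".join(f'"{k}":{v:g}' for k,v in zip(("dx","dy","dz","rx","ry","rz"),w) if v)+"}",end=", ")
        print("\n ->",p.round(1),"az %.3f"%az(r))
E
python3 -c "
from plan import *
go((130,-365,390,.352,7))"
```

```text
t 0.10 now [ 215.2 -586.   230.3] az 0.352 j [-1.32  0.28 -0.03  1.27 -0.    1.47] F [ 1.1  0.4 -0.5] w 85.3
{"dx":-1,"dy":-34,"dz":-23}, {"dy":-34,"dz":-23}, {"dx":-1,"dy":-34,"dz":-22}, {"dy":-34,"dz":-23}, {"dx":-1,"dy":-33,"dz":-23}, {"dy":-34,"dz":-23}, {"dx":-1,"dy":-34,"dz":-22}, 
 -> [ 129.8 -365.2  389.7] az 0.352
```

>>> servo_tool:
  steps:
    - {"gripper":1,"dx":-1,"dy":-34,"dz":-23}
    - {"dy":-34,"dz":-23}
    - {"dx":-1,"dy":-34,"dz":-22}
    - {"dy":-34,"dz":-23}
    - {"dx":-1,"dy":-33,"dz":-23}
    - {"dy":-34,"dz":-23}
    - {"dx":-1,"dy":-34,"dz":-22}

```text
schema error: expected keys gripper, dx, dy, dz, rx, ry, rz
```

```bash
python3 -c "
from plan import *
s=get_state();print(s['joint_positions'],s['eef_pos'])
go((360,-150,430,.352+.55*2,11),(390,80,440,2.3,8))"
```

```text
[-1.32239016e+00  2.77059375e-01 -2.77835764e-02  1.26802598e+00
 -1.02985304e-05  1.46737489e+00] [ 0.21517705 -0.58600698  0.23025126]
t 0.10 now [ 215.2 -586.   230.3] az 0.352 j [-1.32  0.28 -0.03  1.27 -0.    1.47] F [ 1.1  0.4 -0.5] w 85.3
{"dx":26,"dy":-33,"dz":-18,"rz":-0.1}, {"dx":29,"dy":-30,"dz":-18,"rz":-0.1}, {"dx":32,"dy":-27,"dz":-18,"rz":-0.1}, {"dx":35,"dy":-23,"dz":-18,"rz":-0.1}, {"dx":36,"dy":-20,"dz":-18,"rz":-0.1}, {"dx":39,"dy":-16,"dz":-19,"rz":-0.1}, {"dx":40,"dy":-13,"dz":-18,"rz":-0.1}, {"dx":41,"dy":-8,"dz":-18,"rz":-0.1}, {"dx":41,"dy":-4,"dz":-18,"rz":-0.1}, {"dx":42,"dz":-18,"rz":-0.1}, {"dx":42,"dy":4,"dz":-18,"rz":-0.1}, 
 -> [ 359.8 -149.7  430.1] az 1.452
{"dx":29,"dz":-1,"rz":-0.11}, {"dx":29,"dy":4,"dz":-1,"rz":-0.1}, {"dx":28,"dy":6,"dz":-2,"rz":-0.11}, {"dx":27,"dy":10,"dz":-1,"rz":-0.1}, {"dx":27,"dy":12,"dz":-1,"rz":-0.11}, {"dx":24,"dy":15,"dz":-1,"rz":-0.11}, {"dx":24,"dy":17,"dz":-1,"rz":-0.1}, {"dx":21,"dy":20,"dz":-2,"rz":-0.11}, 
 -> [389.8  80.3 440.5] az 2.302
```

```bash
sed -i "s/def go(\*wps,p=None,a=None)/def go(*wps,p=None,a=None,g=1)/; s/        for w in rows: .*/        for w in rows: print('{\"gripper\":%g,'%g+','.join(f'\"{k}\":{v+0:g}' for k,v in zip(('dx','dy','dz','rx','ry','rz'),w))+'}',end=', ')/" plan.py; python3 -c "
from plan import *
go((130,-365,390,.352,7))"
```

```text
t 0.10 now [ 215.2 -586.   230.3] az 0.352 j [-1.32  0.28 -0.03  1.27 -0.    1.47] F [ 1.1  0.4 -0.5] w 85.3
{"gripper":1,"dx":-1,"dy":-34,"dz":-23,"rx":0,"ry":0,"rz":0}, {"gripper":1,"dx":0,"dy":-34,"dz":-23,"rx":0,"ry":0,"rz":0}, {"gripper":1,"dx":-1,"dy":-34,"dz":-22,"rx":0,"ry":0,"rz":0}, {"gripper":1,"dx":0,"dy":-34,"dz":-23,"rx":0,"ry":0,"rz":0}, {"gripper":1,"dx":-1,"dy":-33,"dz":-23,"rx":0,"ry":0,"rz":0}, {"gripper":1,"dx":0,"dy":-34,"dz":-23,"rx":0,"ry":0,"rz":0}, {"gripper":1,"dx":-1,"dy":-34,"dz":-22,"rx":0,"ry":0,"rz":0}, 
 -> [ 129.8 -365.2  389.7] az 0.352
```

>>> servo_tool:
  steps:
    - {"gripper":1,"dx":-1,"dy":-34,"dz":-23,"rx":0,"ry":0,"rz":0}
    - {"gripper":1,"dx":0,"dy":-34,"dz":-23,"rx":0,"ry":0,"rz":0}
    - {"gripper":1,"dx":-1,"dy":-34,"dz":-22,"rx":0,"ry":0,"rz":0}
    - {"gripper":1,"dx":0,"dy":-34,"dz":-23,"rx":0,"ry":0,"rz":0}
    - {"gripper":1,"dx":-1,"dy":-33,"dz":-23,"rx":0,"ry":0,"rz":0}
    - {"gripper":1,"dx":0,"dy":-34,"dz":-23,"rx":0,"ry":0,"rz":0}
    - {"gripper":1,"dx":-1,"dy":-34,"dz":-22,"rx":0,"ry":0,"rz":0}

```text
t: 0.68
eef_pos: [0.1294, -0.3636, 0.3909]
ee_rot: [-0.0, 0.985, 0.175, -0.0]
contact_force: [-0.2, -0.7, 0.5]
grip_width: 0.0854
```

```bash
python3 -c "
from plan import *
s=get_state();print(s['joint_positions'],s['eef_pos'])
go((310,-200,440,1.25,8),(385,10,450,2.0,7),(365,190,450,2.6,6))"
```

```text
[-1.39672316e+00 -2.00394650e-01 -1.94286356e-01  1.57750435e+00
 -5.28628314e-06  1.39277694e+00] [ 0.12943205 -0.36362139  0.39092232]
t 0.68 now [ 129.4 -363.6  390.9] az 0.352 j [-1.4  -0.2  -0.19  1.58 -0.    1.39] F [-0.2 -0.7  0.5] w 85.4
{"gripper":1,"dx":28,"dy":-11,"dz":-6,"rx":0,"ry":0,"rz":-0.11}, {"gripper":1,"dx":30,"dy":-9,"dz":-6,"rx":0,"ry":0,"rz":-0.11}, {"gripper":1,"dx":30,"dy":-5,"dz":-6,"rx":0,"ry":0,"rz":-0.12}, {"gripper":1,"dx":30,"dy":-1,"dz":-7,"rx":0,"ry":0,"rz":-0.11}, {"gripper":1,"dx":30,"dy":2,"dz":-6,"rx":0,"ry":0,"rz":-0.11}, {"gripper":1,"dx":30,"dy":5,"dz":-6,"rx":0,"ry":0,"rz":-0.11}, {"gripper":1,"dx":30,"dy":9,"dz":-6,"rx":0,"ry":0,"rz":-0.12}, {"gripper":1,"dx":28,"dy":12,"dz":-6,"rx":0,"ry":0,"rz":-0.11}, 
 -> [ 310.2 -199.7  440. ] az 1.252
{"gripper":1,"dx":32,"dy":1,"dz":-1,"rx":0,"ry":0,"rz":-0.11}, {"gripper":1,"dx":31,"dy":4,"dz":-2,"rx":0,"ry":0,"rz":-0.1}, {"gripper":1,"dx":31,"dy":7,"dz":-1,"rx":0,"ry":0,"rz":-0.11}, {"gripper":1,"dx":30,"dy":11,"dz":-2,"rx":0,"ry":0,"rz":-0.11}, {"gripper":1,"dx":29,"dy":14,"dz":-1,"rx":0,"ry":0,"rz":-0.1}, {"gripper":1,"dx":27,"dy":17,"dz":-1,"rx":0,"ry":0,"rz":-0.11}, {"gripper":1,"dx":25,"dy":19,"dz":-2,"rx":0,"ry":0,"rz":-0.11}, 
 -> [384.6  10.  450.1] az 2.002
{"gripper":1,"dx":29,"dy":10,"dz":0,"rx":0,"ry":0,"rz":-0.1}, {"gripper":1,"dx":27,"dy":12,"dz":0,"rx":0,"ry":0,"rz":-0.1}, {"gripper":1,"dx":26,"dy":15,"dz":0,"rx":0,"ry":0,"rz":-0.1}, {"gripper":1,"dx":25,"dy":18,"dz":0,"rx":0,"ry":0,"rz":-0.1}, {"gripper":1,"dx":22,"dy":20,"dz":0,"rx":0,"ry":0,"rz":-0.1}, {"gripper":1,"dx":21,"dy":22,"dz":0,"rx":0,"ry":0,"rz":-0.1}, 
 -> [365.2 190.2 450.2] az 2.602
```

>>> servo_tool:
  steps:
    - {"gripper":1,"dx":28,"dy":-11,"dz":-6,"rx":0,"ry":0,"rz":-0.11}
    - {"gripper":1,"dx":30,"dy":-9,"dz":-6,"rx":0,"ry":0,"rz":-0.11}
    - {"gripper":1,"dx":30,"dy":-5,"dz":-6,"rx":0,"ry":0,"rz":-0.12}
    - {"gripper":1,"dx":30,"dy":-1,"dz":-7,"rx":0,"ry":0,"rz":-0.11}
    - {"gripper":1,"dx":30,"dy":2,"dz":-6,"rx":0,"ry":0,"rz":-0.11}
    - {"gripper":1,"dx":30,"dy":5,"dz":-6,"rx":0,"ry":0,"rz":-0.11}
    - {"gripper":1,"dx":30,"dy":9,"dz":-6,"rx":0,"ry":0,"rz":-0.12}
    - {"gripper":1,"dx":28,"dy":12,"dz":-6,"rx":0,"ry":0,"rz":-0.11}

```text
t: 1.35
eef_pos: [0.3114, -0.2002, 0.4393]
ee_rot: [-0.0, 0.809, 0.588, -0.0]
contact_force: [0.6, -0.4, 0.3]
grip_width: 0.0855
```

>>> servo_tool:
  steps:
    - {"gripper":1,"dx":32,"dy":1,"dz":-1,"rx":0,"ry":0,"rz":-0.11}
    - {"gripper":1,"dx":31,"dy":4,"dz":-2,"rx":0,"ry":0,"rz":-0.1}
    - {"gripper":1,"dx":31,"dy":7,"dz":-1,"rx":0,"ry":0,"rz":-0.11}
    - {"gripper":1,"dx":30,"dy":11,"dz":-2,"rx":0,"ry":0,"rz":-0.11}
    - {"gripper":1,"dx":29,"dy":14,"dz":-1,"rx":0,"ry":0,"rz":-0.1}
    - {"gripper":1,"dx":27,"dy":17,"dz":-1,"rx":0,"ry":0,"rz":-0.11}
    - {"gripper":1,"dx":25,"dy":19,"dz":-2,"rx":0,"ry":0,"rz":-0.11}

```text
t: 1.93
eef_pos: [0.3851, 0.0097, 0.4489]
ee_rot: [-0.0, 0.537, 0.843, -0.0]
contact_force: [0.9, -0.5, 0.2]
grip_width: 0.0856
```

>>> servo_tool:
  steps:
    - {"gripper":1,"dx":29,"dy":10,"dz":0,"rx":0,"ry":0,"rz":-0.1}
    - {"gripper":1,"dx":27,"dy":12,"dz":0,"rx":0,"ry":0,"rz":-0.1}
    - {"gripper":1,"dx":26,"dy":15,"dz":0,"rx":0,"ry":0,"rz":-0.1}
    - {"gripper":1,"dx":25,"dy":18,"dz":0,"rx":0,"ry":0,"rz":-0.1}
    - {"gripper":1,"dx":22,"dy":20,"dz":0,"rx":0,"ry":0,"rz":-0.1}
    - {"gripper":1,"dx":21,"dy":22,"dz":0,"rx":0,"ry":0,"rz":-0.1}

```text
t: 2.43
eef_pos: [0.3652, 0.1895, 0.4489]
ee_rot: [-0.0, 0.264, 0.964, -0.0]
contact_force: [-0.1, -0.1, -1.1]
grip_width: 0.0856
```

```bash
python3 -c "
from plan import *
s=get_state();print(s['joint_positions'],s['eef_pos'])
go((512,314,180,3.245,11),(512,314,70,3.245,3),(512,314,40,3.245,1))"
```

```text
[ 3.21438011e-01 -1.43808801e-01 -2.97871203e-02  1.68539304e+00
 -1.48744327e-04  8.56101933e-01] [0.36518924 0.18953918 0.44889601]
t 2.43 now [365.2 189.5 448.9] az 2.607 j [ 0.32 -0.14 -0.03  1.69 -0.    0.86] F [-0.1 -0.1 -1.1] w 85.6
{"gripper":1,"dx":-6,"dy":17,"dz":24,"rx":0,"ry":0,"rz":-0.06}, {"gripper":1,"dx":-6,"dy":16,"dz":25,"rx":0,"ry":0,"rz":-0.06}, {"gripper":1,"dx":-8,"dy":15,"dz":24,"rx":0,"ry":0,"rz":-0.05}, {"gripper":1,"dx":-9,"dy":16,"dz":25,"rx":0,"ry":0,"rz":-0.06}, {"gripper":1,"dx":-9,"dy":15,"dz":24,"rx":0,"ry":0,"rz":-0.06}, {"gripper":1,"dx":-10,"dy":14,"dz":25,"rx":0,"ry":0,"rz":-0.06}, {"gripper":1,"dx":-11,"dy":13,"dz":24,"rx":0,"ry":0,"rz":-0.06}, {"gripper":1,"dx":-12,"dy":13,"dz":24,"rx":0,"ry":0,"rz":-0.05}, {"gripper":1,"dx":-12,"dy":13,"dz":25,"rx":0,"ry":0,"rz":-0.06}, {"gripper":1,"dx":-14,"dy":11,"dz":24,"rx":0,"ry":0,"rz":-0.06}, {"gripper":1,"dx":-13,"dy":11,"dz":25,"rx":0,"ry":0,"rz":-0.06}, 
 -> [511.5 314.1 179.8] az -3.036
{"gripper":1,"dx":0,"dy":0,"dz":37,"rx":0,"ry":0,"rz":-2.09}, {"gripper":1,"dx":0,"dy":0,"dz":36,"rx":0,"ry":0,"rz":-2.1}, {"gripper":1,"dx":0,"dy":1,"dz":37,"rx":0,"ry":0,"rz":-2.09}, 
 -> [512.4 313.7  69.8] az -3.039
{"gripper":1,"dx":0.3,"dy":0.4,"dz":29.8,"rx":0,"ry":-0.001,"rz":-0.001}, 
 -> [512. 314.  40.] az -3.038
```

>>> servo_tool:
  steps:
    - {"gripper":1,"dx":-6,"dy":17,"dz":24,"rx":0,"ry":0,"rz":-0.06}
    - {"gripper":1,"dx":-6,"dy":16,"dz":25,"rx":0,"ry":0,"rz":-0.06}
    - {"gripper":1,"dx":-8,"dy":15,"dz":24,"rx":0,"ry":0,"rz":-0.05}
    - {"gripper":1,"dx":-9,"dy":16,"dz":25,"rx":0,"ry":0,"rz":-0.06}
    - {"gripper":1,"dx":-9,"dy":15,"dz":24,"rx":0,"ry":0,"rz":-0.06}
    - {"gripper":1,"dx":-10,"dy":14,"dz":25,"rx":0,"ry":0,"rz":-0.06}
    - {"gripper":1,"dx":-11,"dy":13,"dz":24,"rx":0,"ry":0,"rz":-0.06}
    - {"gripper":1,"dx":-12,"dy":13,"dz":24,"rx":0,"ry":0,"rz":-0.05}
    - {"gripper":1,"dx":-12,"dy":13,"dz":25,"rx":0,"ry":0,"rz":-0.06}
    - {"gripper":1,"dx":-14,"dy":11,"dz":24,"rx":0,"ry":0,"rz":-0.06}
    - {"gripper":1,"dx":-13,"dy":11,"dz":25,"rx":0,"ry":0,"rz":-0.06}

```text
t: 3.35
eef_pos: [0.5133, 0.3124, 0.1786]
ee_rot: [-0.0, -0.052, 0.999, -0.0]
contact_force: [0.7, 0.0, -0.2]
grip_width: 0.0859
```

```bash
sed -i 's/a0=az(r); q=/a0=az(r); aa=a0+(aa-a0+np.pi)%(2*np.pi)-np.pi; q=/' plan.py; python3 -c "
from plan import *
s=get_state();print(s['joint_positions'],s['eef_pos'])
go((512,314,70,3.245,4),(512,314,3,3.245,5))
import cv2
from rig import camera
im=camera('top');cv2.imwrite('pics/t1.png',cv2.resize(im[150:290,160:380,::-1],None,fx=3.6,fy=3.6,interpolation=cv2.INTER_CUBIC))"
```

```text
[ 4.39217231e-01  2.66341930e-01 -1.53406810e-01  1.15171637e+00
 -1.24751557e-04  3.36111132e-01] [0.51332111 0.3123948  0.17861305]
t 3.35 now [513.3 312.4 178.6] az -3.038 j [ 0.44  0.27 -0.15  1.15 -0.    0.34] F [ 0.7  0.  -0.2] w 85.9
{"gripper":1,"dx":0,"dy":0,"dz":27,"rx":0,"ry":0,"rz":0}, {"gripper":1,"dx":1,"dy":1,"dz":27,"rx":0,"ry":0,"rz":0}, {"gripper":1,"dx":0,"dy":0,"dz":27,"rx":0,"ry":0,"rz":0}, {"gripper":1,"dx":0,"dy":1,"dz":28,"rx":0,"ry":0,"rz":0}, 
 -> [512.1 314.2  69.6] az -3.038
{"gripper":1,"dx":0,"dy":0,"dz":13,"rx":0,"ry":0,"rz":0}, {"gripper":1,"dx":0,"dy":0,"dz":14,"rx":0,"ry":0,"rz":0}, {"gripper":1,"dx":0,"dy":0,"dz":13,"rx":0,"ry":0,"rz":0}, {"gripper":1,"dx":0,"dy":0,"dz":13,"rx":0,"ry":0,"rz":0}, {"gripper":1,"dx":0,"dy":0,"dz":14,"rx":0,"ry":0,"rz":0}, 
 -> [512.  314.2   2.6] az -3.038
```

View pics/t1.png

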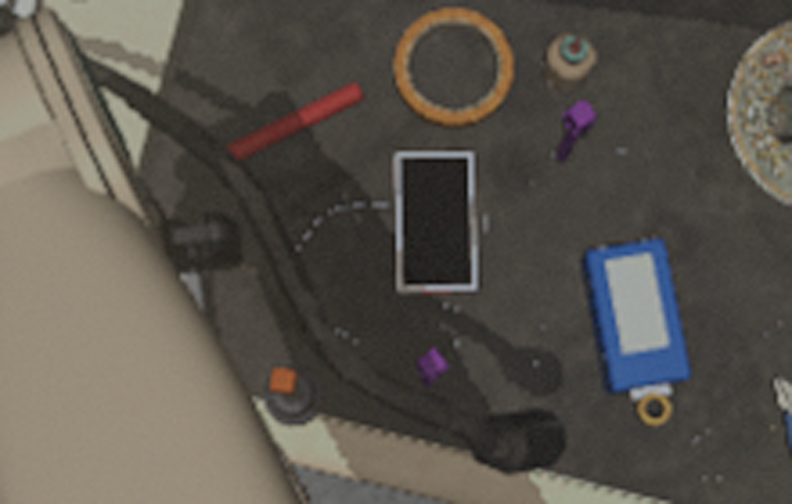

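The top view shows the gripper over the grey case, hidden behind the arm. The rod is at (283,380), the plinth at (437,222) and blue at (638,315), all undisturbed. Next I descend and grip.

>>> servo_tool:
  steps:
    - {"gripper":1,"dx":0,"dy":0,"dz":35,"rx":0,"ry":0,"rz":0}
    - {"gripper":1,"dx":0,"dy":0,"dz":35,"rx":0,"ry":0,"rz":0}
    - {"gripper":1,"dx":0,"dy":0,"dz":35,"rx":0,"ry":0,"rz":0}
    - {"gripper":1,"dx":0,"dy":0,"dz":25,"rx":0,"ry":0,"rz":0}
    - {"gripper":1,"dx":0,"dy":0,"dz":20,"rx":0,"ry":0,"rz":0}
    - {"gripper":1,"dx":0,"dy":0,"dz":15,"rx":0,"ry":0,"rz":0}
    - {"gripper":1,"dx":0,"dy":0,"dz":11,"rx":0,"ry":0,"rz":0}
    - {"gripper":1,"dx":0,"dy":0,"dz":0,"rx":0,"ry":0,"rz":0}

```text
t: 4.07
eef_pos: [0.5106, 0.3109, 0.0017]
ee_rot: [-0.003, -0.05, 0.999, -0.001]
contact_force: [-0.2, 0.7, -0.3]
grip_width: 0.0855
```

>>> servo_tool:
  steps:
    - {"gripper":0.5,"dx":0,"dy":0,"dz":0,"rx":0,"ry":0,"rz":0}
    - {"gripper":0.5,"dx":0,"dy":0,"dz":0,"rx":0,"ry":0,"rz":0}
    - {"gripper":0.5,"dx":0,"dy":0,"dz":0,"rx":0,"ry":0,"rz":0}
    - {"gripper":0.5,"dx":0,"dy":0,"dz":0,"rx":0,"ry":0,"rz":0}
    - {"gripper":0.5,"dx":0,"dy":0,"dz":0,"rx":0,"ry":0,"rz":0}
    - {"gripper":0.5,"dx":0,"dy":0,"dz":0,"rx":0,"ry":0,"rz":0}
  newtons: 40

```text
t: 4.57
eef_pos: [0.5143, 0.3128, 0.0059]
ee_rot: [0.001, -0.05, 0.999, 0.001]
contact_force: [0.6, 0.3, 5.8]
grip_width: 0.0617
```

```bash
python3 -c "
from plan import *
go((512,314,120,3.245,6),(600,314,140,3.18,4),(576,106,140,3.1475,8),g=.5)"
```

```text
t 4.57 now [514.3 312.8   5.9] az -3.041 j [ 0.44  0.44 -0.32  0.81  0.    0.34] F [0.6 0.3 5.8] w 61.7
{"gripper":0.5,"dx":0,"dy":0,"dz":-19,"rx":0,"ry":0,"rz":0}, {"gripper":0.5,"dx":1,"dy":1,"dz":-19,"rx":0,"ry":0,"rz":0}, {"gripper":0.5,"dx":0,"dy":0,"dz":-19,"rx":0,"ry":0,"rz":0}, {"gripper":0.5,"dx":0,"dy":0,"dz":-19,"rx":0,"ry":0,"rz":0}, {"gripper":0.5,"dx":1,"dy":0,"dz":-19,"rx":0,"ry":0,"rz":0}, {"gripper":0.5,"dx":0,"dy":1,"dz":-19,"rx":0,"ry":0,"rz":0}, 
 -> [511.8 314.4 119.9] az -3.041
{"gripper":0.5,"dx":-22,"dy":-2,"dz":-5,"rx":0,"ry":0,"rz":0.02}, {"gripper":0.5,"dx":-22,"dy":-2,"dz":-5,"rx":0,"ry":0,"rz":0.01}, {"gripper":0.5,"dx":-22,"dy":-2,"dz":-5,"rx":0,"ry":0,"rz":0.02}, {"gripper":0.5,"dx":-22,"dy":-1,"dz":-5,"rx":0,"ry":0,"rz":0.01}, 
 -> [600.1 314.  140.1] az -3.101
{"gripper":0.5,"dx":4,"dy":-26,"dz":0,"rx":0,"ry":0,"rz":0}, {"gripper":0.5,"dx":4,"dy":-26,"dz":0,"rx":0,"ry":0,"rz":0.01}, {"gripper":0.5,"dx":4,"dy":-26,"dz":0,"rx":0,"ry":0,"rz":0}, {"gripper":0.5,"dx":4,"dy":-26,"dz":0,"rx":0,"ry":0,"rz":0.01}, {"gripper":0.5,"dx":3,"dy":-25,"dz":0,"rx":0,"ry":0,"rz":0}, {"gripper":0.5,"dx":4,"dy":-26,"dz":0,"rx":0,"ry":0,"rz":0.01}, {"gripper":0.5,"dx":3,"dy":-26,"dz":0,"rx":0,"ry":0,"rz":0}, {"gripper":0.5,"dx":3,"dy":-26,"dz":0,"rx":0,"ry":0,"rz":0}, 
 -> [576.3 106.3 139.7] az -3.131
```

```bash
python3 - <<'E'
from h import *
from plan import pose
import time
curve=np.array([(150,130),(160,117),(180,106),(200,101),(225,98),(250,96),(270,103),(290,120),(305,145),(310,165)],float)
u=np.linspace(0,9,200); cv=np.c_[[np.interp(u,range(10),curve[:,k]) for k in(0,1)]].T
for p in [(215,190),(226,200),(237,215),(243,230),(250,243),(265,255),(280,262),(295,268)]:
    best=None
    for z in np.linspace(.2,.7,101):
        v=least_squares(lambda v:proj("top",[v[0],v[1],z])[0]-p,[.5,.1]).x
        d=np.hypot(*(cv-proj("scene",[*v,z])).T).min()
        if best is None or d<best[0]: best=(d,v.round(3),z)
    print(p,best)
E
```

```text
(215, 190) (np.float64(0.24704411727230838), array([0.543, 0.245]), np.float64(0.42999999999999994))
(226, 200) (np.float64(0.4399827376313883), array([0.521, 0.223]), np.float64(0.43999999999999995))
(237, 215) (np.float64(0.6066432501354608), array([0.49 , 0.202]), np.float64(0.45499999999999996))
(243, 230) (np.float64(0.6989205136163551), array([0.461, 0.19 ]), np.float64(0.46499999999999997))
(250, 243) (np.float64(0.8948381414423662), array([0.436, 0.178]), np.float64(0.475))
(265, 255) (np.float64(0.4522503422285819), array([0.415, 0.151]), np.float64(0.475))
(280, 262) (np.float64(1.0069241854315936), array([0.403, 0.125]), np.float64(0.45499999999999996))
(295, 268) (np.float64(0.4437627550992063), array([0.395, 0.095]), np.float64(0.415))
```

The swing took the open fingers through the gooseneck's measured position, (0.415, 0.15, 0.47), without any force, so it looks like background only. I'll still cross it in stages and watch the force.

>>> servo_tool:
  steps:
    - {"gripper":0.5,"dx":0,"dy":0,"dz":-10,"rx":0,"ry":0,"rz":0}
    - {"gripper":0.5,"dx":0,"dy":0,"dz":-20,"rx":0,"ry":0,"rz":0}
    - {"gripper":0.5,"dx":0,"dy":0,"dz":-20,"rx":0,"ry":0,"rz":0}
    - {"gripper":0.5,"dx":0,"dy":0,"dz":-20,"rx":0,"ry":0,"rz":0}
    - {"gripper":0.5,"dx":0,"dy":0,"dz":-20,"rx":0,"ry":0,"rz":0}
    - {"gripper":0.5,"dx":-22,"dy":-2,"dz":-5,"rx":0,"ry":0,"rz":0.02}
    - {"gripper":0.5,"dx":-22,"dy":-2,"dz":-5,"rx":0,"ry":0,"rz":0.02}
    - {"gripper":0.5,"dx":-22,"dy":-2,"dz":0,"rx":0,"ry":0,"rz":0.02}
    - {"gripper":0.5,"dx":0,"dy":0,"dz":0,"rx":0,"ry":0,"rz":0}

```text
t: 5.32
eef_pos: [0.5837, 0.3111, 0.1052]
ee_rot: [0.003, -0.019, 1.0, 0.0]
contact_force: [1.4, 0.8, -3.1]
grip_width: 0.0617
```

```bash
python3 -c "
from plan import *
go((576,106,105,3.145,10),g=.5)"
```

```text
t 5.32 now [583.7 311.1 105.2] az -3.104 j [ 0.39  0.42 -0.1   1.04 -0.    0.35] F [ 1.4  0.8 -3.1] w 61.7
{"gripper":0.5,"dx":2,"dy":-20,"dz":0,"rx":0,"ry":0.01,"rz":0}, {"gripper":0.5,"dx":1,"dy":-21,"dz":0,"rx":0,"ry":0,"rz":0.01}, {"gripper":0.5,"dx":1,"dy":-20,"dz":0,"rx":0,"ry":0,"rz":0}, {"gripper":0.5,"dx":2,"dy":-21,"dz":0,"rx":0,"ry":0,"rz":0}, {"gripper":0.5,"dx":1,"dy":-20,"dz":0,"rx":0,"ry":0,"rz":0.01}, {"gripper":0.5,"dx":1,"dy":-21,"dz":0,"rx":0,"ry":0,"rz":0}, {"gripper":0.5,"dx":1,"dy":-20,"dz":0,"rx":0,"ry":0,"rz":0}, {"gripper":0.5,"dx":2,"dy":-21,"dz":0,"rx":0,"ry":0,"rz":0.01}, {"gripper":0.5,"dx":0,"dy":-20,"dz":0,"rx":0,"ry":0,"rz":0}, {"gripper":0.5,"dx":1,"dy":-21,"dz":0,"rx":0,"ry":0,"rz":0}, 
 -> [576.4 105.9 105.2] az -3.134
```

>>> servo_tool:
  steps:
    - {"gripper":0.5,"dx":1,"dy":-20,"dz":0,"rx":0,"ry":0,"rz":0.01}
    - {"gripper":0.5,"dx":1,"dy":-20,"dz":0,"rx":0,"ry":0,"rz":0}
    - {"gripper":0.5,"dx":1,"dy":-20,"dz":0,"rx":0,"ry":0,"rz":0.01}
    - {"gripper":0.5,"dx":1,"dy":-20,"dz":0,"rx":0,"ry":0,"rz":0}
    - {"gripper":0.5,"dx":1,"dy":-20,"dz":0,"rx":0,"ry":0,"rz":0.01}

```text
t: 5.73
eef_pos: [0.5751, 0.21, 0.1034]
ee_rot: [-0.002, -0.005, 1.0, -0.001]
contact_force: [-0.2, -0.8, -3.0]
grip_width: 0.0617
```

>>> servo_tool:
  steps:
    - {"gripper":0.5,"dx":1,"dy":-20,"dz":0,"rx":0,"ry":0,"rz":0}
    - {"gripper":0.5,"dx":1,"dy":-20,"dz":0,"rx":0,"ry":0,"rz":0.01}
    - {"gripper":0.5,"dx":1,"dy":-20,"dz":0,"rx":0,"ry":0,"rz":0}
    - {"gripper":0.5,"dx":1,"dy":-20,"dz":0,"rx":0,"ry":0,"rz":0}
    - {"gripper":0.5,"dx":0,"dy":-20,"dz":0,"rx":0,"ry":0,"rz":0}
    - {"gripper":0.5,"dx":0,"dy":-6,"dz":0,"rx":0,"ry":0,"rz":0}
    - {"gripper":0.5,"dx":0,"dy":0,"dz":0,"rx":0,"ry":0,"rz":0}
    - {"gripper":0.5,"dx":0,"dy":0,"dz":0,"rx":0,"ry":0,"rz":0}
    - {"gripper":0.5,"dx":0,"dy":0,"dz":0,"rx":0,"ry":0,"rz":0}

```text
t: 6.48
eef_pos: [0.573, 0.1061, 0.1041]
ee_rot: [-0.0, -0.001, 1.0, 0.0]
contact_force: [0.4, -0.5, -2.9]
grip_width: 0.0616
```

```bash
python3 - <<'E'
from plan import *
from rig import camera
import cv2
for k in range(4):
    im=camera('scene' if k<3 else 'top'); p,r,s=pose(); print(p.round(2),az(r).round(4),s["ee_rot"].round(4),s["contact_force"].round(2))
go((578.3,105,60,3.145,2),g=.5)
im2=camera('scene')
a=cv2.resize(im[150:290,200:340,::-1],(400,400),interpolation=cv2.INTER_CUBIC);b=cv2.resize(im2[180:320,210:350,::-1],(400,400),interpolation=cv2.INTER_CUBIC)
cv2.imwrite('pics/p1.png',np.hstack([a,b]))
E
```

```text
[573.18 106.21 104.22] -3.1402 [-2.e-04 -7.e-04  1.e+00  2.e-04] [-0.41  0.65 -2.42]
[573.23 106.22 104.22] -3.1401 [-2.e-04 -8.e-04  1.e+00  1.e-04] [ 1.08  0.55 -2.79]
[573.3  106.2  104.25] -3.1401 [-1.e-04 -8.e-04  1.e+00  1.e-04] [ 0.13  0.35 -2.79]
[573.36 106.1  104.28] -3.1402 [-1.e-04 -7.e-04  1.e+00  1.e-04] [-0.55 -1.27 -3.99]
t 6.68 now [573.4 106.1 104.3] az -3.140 j [ 0.07  0.3  -0.28  0.99  0.    0.07] F [-0.5 -1.3 -4. ] w 61.8
{"gripper":0.5,"dx":-2.5,"dy":-0.6,"dz":22.1,"rx":0,"ry":0,"rz":-0.001}, {"gripper":0.5,"dx":-2.4,"dy":-0.5,"dz":22.2,"rx":0,"ry":0,"rz":-0.001}, 
 -> [578.3 105.   60. ] az -3.138
```

View pics/p1.png

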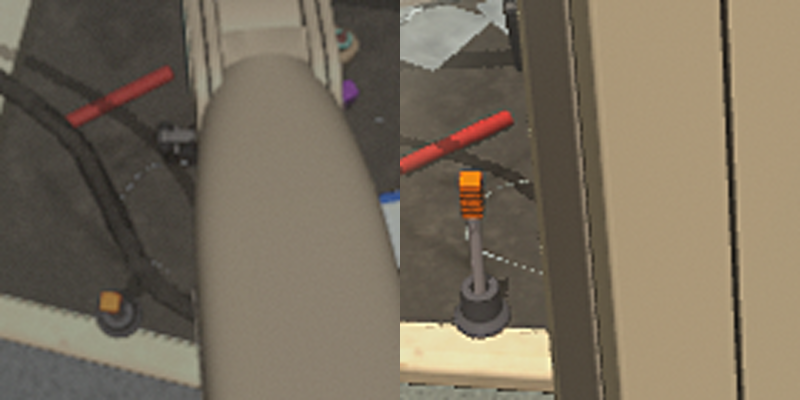

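>>> servo_tool:
  steps:
    - {"gripper":0.5,"dx":-3,"dy":-1,"dz":15,"rx":0,"ry":0,"rz":0}
    - {"gripper":0.5,"dx":-2,"dy":0,"dz":20,"rx":0,"ry":0,"rz":0}
    - {"gripper":0.5,"dx":0,"dy":0,"dz":15,"rx":0,"ry":0,"rz":0}
    - {"gripper":0.5,"dx":0,"dy":0,"dz":12,"rx":0,"ry":0,"rz":0}
    - {"gripper":0.5,"dx":0,"dy":0,"dz":8,"rx":0,"ry":0,"rz":0}
    - {"gripper":0.5,"dx":0,"dy":0,"dz":0,"rx":0,"ry":0,"rz":0}
    - {"gripper":0.5,"dx":0,"dy":0,"dz":0,"rx":0,"ry":0,"rz":0}
    - {"gripper":0.5,"dx":0,"dy":0,"dz":0,"rx":0,"ry":0,"rz":0}

```text
t: 7.4
eef_pos: [0.5793, 0.1044, 0.0351]
ee_rot: [0.001, -0.0, 1.0, 0.0]
contact_force: [0.0, -0.5, -2.6]
grip_width: 0.0616
```

>>> servo_tool:
  steps:
    - {"gripper":0.5,"dx":1,"dy":0,"dz":3,"rx":0,"ry":0,"rz":0}
    - {"gripper":0.5,"dx":0,"dy":0,"dz":3,"rx":0,"ry":0,"rz":0}
    - {"gripper":0.5,"dx":0,"dy":0,"dz":2,"rx":0,"ry":0,"rz":0}
    - {"gripper":0.5,"dx":0,"dy":0,"dz":1,"rx":0,"ry":0,"rz":0}
    - {"gripper":0.5,"dx":0,"dy":0,"dz":0,"rx":0,"ry":0,"rz":0}
    - {"gripper":0.5,"dx":0,"dy":0,"dz":0,"rx":0,"ry":0,"rz":0}

```text
t: 7.9
eef_pos: [0.5775, 0.1043, 0.0259]
ee_rot: [0.0, -0.0, 1.0, 0.0]
contact_force: [-2.9, -0.4, 3.1]
grip_width: 0.0616
```

>>> servo_tool:
  steps:
    - {"gripper":1,"dx":0,"dy":0,"dz":0,"rx":0,"ry":0,"rz":0}
    - {"gripper":1,"dx":0,"dy":0,"dz":0,"rx":0,"ry":0,"rz":0}
    - {"gripper":1,"dx":0,"dy":0,"dz":0,"rx":0,"ry":0,"rz":0}
    - {"gripper":1,"dx":0,"dy":0,"dz":0,"rx":0,"ry":0,"rz":0}
    - {"gripper":1,"dx":0,"dy":0,"dz":0,"rx":0,"ry":0,"rz":0}
    - {"gripper":1,"dx":0,"dy":0,"dz":-10,"rx":0,"ry":0,"rz":0}
    - {"gripper":1,"dx":0,"dy":0,"dz":-25,"rx":0,"ry":0,"rz":0}
    - {"gripper":1,"dx":0,"dy":0,"dz":-35,"rx":0,"ry":0,"rz":0}
    - {"gripper":1,"dx":0,"dy":0,"dz":-35,"rx":0,"ry":0,"rz":0}
    - {"gripper":1,"dx":0,"dy":0,"dz":-35,"rx":0,"ry":0,"rz":0}
    - {"gripper":1,"dx":0,"dy":0,"dz":0,"rx":0,"ry":0,"rz":0}

```text
t: 8.82
eef_pos: [0.5831, 0.1048, 0.1745]
ee_rot: [0.007, -0.0, 1.0, 0.001]
contact_force: [0.8, 0.2, 0.9]
grip_width: 0.0855
```

```bash
python3 -c "
from plan import *
go((500,-44,170,3.303,8))"
```

```text
t 8.82 now [583.1 104.8 174.5] az -3.141 j [ 0.07  0.24 -0.19  1.12  0.    0.07] F [0.8 0.2 0.9] w 85.5
{"gripper":1,"dx":10,"dy":-19,"dz":0,"rx":0,"ry":0.01,"rz":-0.02}, {"gripper":1,"dx":11,"dy":-18,"dz":1,"rx":0,"ry":0,"rz":-0.02}, {"gripper":1,"dx":11,"dy":-18,"dz":0,"rx":0,"ry":0,"rz":-0.02}, {"gripper":1,"dx":12,"dy":-18,"dz":1,"rx":0,"ry":0,"rz":-0.02}, {"gripper":1,"dx":12,"dy":-18,"dz":0,"rx":0,"ry":0.01,"rz":-0.02}, {"gripper":1,"dx":12,"dy":-17,"dz":1,"rx":0,"ry":0,"rz":-0.02}, {"gripper":1,"dx":12,"dy":-17,"dz":1,"rx":0,"ry":0,"rz":-0.02}, {"gripper":1,"dx":13,"dy":-17,"dz":0,"rx":0,"ry":0,"rz":-0.02}, 
 -> [500.2 -43.6 170.2] az -2.981
```

>>> servo_tool:
  steps:
    - {"gripper":1,"dx":8,"dy":-19,"dz":0,"rx":0,"ry":0,"rz":-0.02}
    - {"gripper":1,"dx":10,"dy":-18,"dz":0,"rx":0,"ry":0,"rz":-0.02}
    - {"gripper":1,"dx":11,"dy":-18,"dz":0,"rx":0,"ry":0,"rz":-0.02}
    - {"gripper":1,"dx":11,"dy":-18,"dz":0,"rx":0,"ry":0,"rz":-0.02}
    - {"gripper":1,"dx":12,"dy":-18,"dz":0,"rx":0,"ry":0,"rz":-0.02}
    - {"gripper":1,"dx":12,"dy":-17,"dz":0,"rx":0,"ry":0,"rz":-0.02}
    - {"gripper":1,"dx":12,"dy":-17,"dz":0,"rx":0,"ry":0,"rz":-0.02}
    - {"gripper":1,"dx":12,"dy":-17,"dz":0,"rx":0,"ry":0,"rz":-0.02}
    - {"gripper":1,"dx":0,"dy":0,"dz":0,"rx":0,"ry":0,"rz":0}
    - {"gripper":1,"dx":0,"dy":0,"dz":0,"rx":0,"ry":0,"rz":0}
    - {"gripper":1,"dx":0,"dy":0,"dz":0,"rx":0,"ry":0,"rz":0}

```text
t: 9.73
eef_pos: [0.4999, -0.0436, 0.1657]
ee_rot: [0.001, -0.08, 0.997, 0.0]
contact_force: [-0.1, -0.1, -0.7]
grip_width: 0.0851
```

```bash
python3 - <<'E'
from plan import *
from rig import camera
import cv2
im=camera('top'); im2=camera('scene')
go((500,-44,30,3.303,2))
np.save('pics/t2.npy',im);np.save('pics/s2.npy',im2)
f=lambda i,x,y:cv2.resize(i[y:y+100,x:x+80,::-1],(400,500),interpolation=cv2.INTER_CUBIC)
cv2.imwrite('pics/p2.png',np.hstack([f(im,240,170),f(im2,235,200)]))
E
```

```text
t 9.83 now [500.  -43.3 165.6] az -2.981 j [-0.22  0.1  -0.38  1.08  0.   -0.38] F [-0.6  0.2 -1. ] w 85.1
{"gripper":1,"dx":0.1,"dy":-0.4,"dz":67.8,"rx":0,"ry":0.001,"rz":0}, {"gripper":1,"dx":0.1,"dy":-0.3,"dz":67.8,"rx":0,"ry":0,"rz":0}, 
 -> [500. -44.  30.] az -2.981
```

View pics/p2.png

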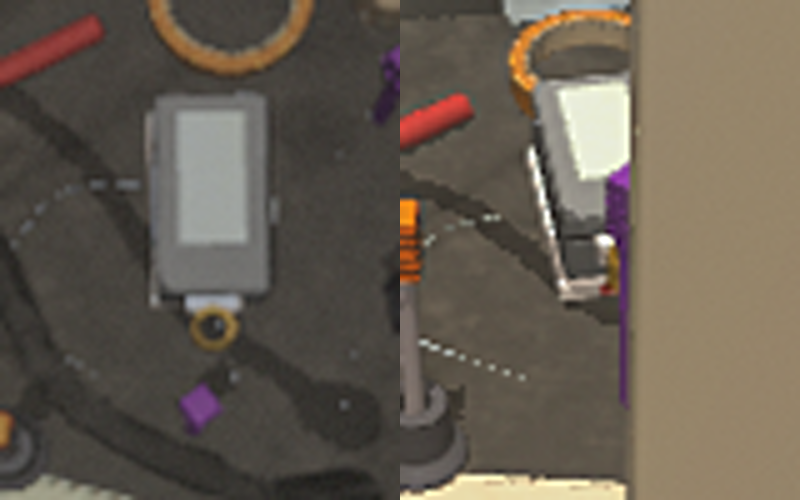

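The left half (top view) shows grey on the plinth: lid corners (155,95), (270,93), (272,292) and (157,292), bushing at (214,327). The red mark is just under the lug in the right half. Next I fit the pose.

```bash
python3 - <<'E'
from h import *
np.set_printoptions(precision=4,suppress=True)
q=lambda z:[(55,31,z),(55,-31,z),(-55,-31,z),(-55,31,z)]
T=lambda l,p:("top",l,crop("top",p,5,(240,170)));S=lambda l,p:("scene",l,crop("scene",p,5,(235,200)))
o=[T(l,p) for l,p in zip(q(44),[(155,95),(270,93),(272,292),(157,293)])]+[T((-72,0,32),(214,327))]
v,r=fit(o,.02);print(v,r)
print(fit(o+[S((55,31,44),(537,80-0) if 0 else (137,82))],.02)[0])
print(proj("top",[[.5761,.1058,.02]]), )
# same fit for plinth from pre-placement top only: near-left plinth corner now
print("plinth near-left corner now", least_squares(lambda v:proj("top",[v[0],v[1],.02])[0]-crop("top",(152,304),5,(240,170)),[.5,.1]).x, "expected",.576-.055,.106+.031)
E
```

```text
[ 0.5758  0.1038 -0.0052] [[ 0.0965 -0.2975]
 [-0.1927  0.0311]
 [ 0.0544  0.1221]
 [-0.0111  0.0746]
 [ 0.0494  0.0523]]
[ 0.5759  0.1033 -0.0123]
[[281.046  210.9056]]
plinth near-left corner now [0.5214 0.1374] expected 0.5209999999999999 0.137
```

>>> servo_tool:
  steps:
    - {"gripper":1,"dx":0,"dy":0,"dz":30,"rx":0,"ry":0,"rz":0}
    - {"gripper":1,"dx":0,"dy":0,"dz":35,"rx":0,"ry":0,"rz":0}
    - {"gripper":1,"dx":0,"dy":0,"dz":30,"rx":0,"ry":0,"rz":0}
    - {"gripper":1,"dx":0,"dy":0,"dz":25,"rx":0,"ry":0,"rz":0}
    - {"gripper":1,"dx":0,"dy":0,"dz":20,"rx":0,"ry":0,"rz":0}
    - {"gripper":1,"dx":0,"dy":0,"dz":12,"rx":0,"ry":0,"rz":0}
    - {"gripper":1,"dx":0,"dy":0,"dz":7,"rx":0,"ry":0,"rz":0}
    - {"gripper":1,"dx":0,"dy":0,"dz":0,"rx":0,"ry":0,"rz":0}

```text
t: 10.5
eef_pos: [0.4984, -0.0429, 0.0048]
ee_rot: [-0.002, -0.081, 0.997, 0.001]
contact_force: [0.3, -0.2, 0.2]
grip_width: 0.0852
```

>>> servo_tool:
  steps:
    - {"gripper":0.5,"dx":0,"dy":0,"dz":0,"rx":0,"ry":0,"rz":0}
    - {"gripper":0.5,"dx":0,"dy":0,"dz":0,"rx":0,"ry":0,"rz":0}
    - {"gripper":0.5,"dx":0,"dy":0,"dz":0,"rx":0,"ry":0,"rz":0}
    - {"gripper":0.5,"dx":0,"dy":0,"dz":0,"rx":0,"ry":0,"rz":0}
    - {"gripper":0.5,"dx":0,"dy":0,"dz":0,"rx":0,"ry":0,"rz":0}
    - {"gripper":0.5,"dx":0,"dy":0,"dz":0,"rx":0,"ry":0,"rz":0}
  newtons: 40

```text
t: 11.0
eef_pos: [0.5011, -0.0441, 0.0076]
ee_rot: [0.001, -0.08, 0.997, -0.0]
contact_force: [-0.1, 1.3, 6.1]
grip_width: 0.0614
```

```bash
python3 -c "
from plan import *
go((500,-44,165,3.303,6),(590,-30,165,3.2,4),(577.5,104,165,3.1416,7),g=.5)"
```

```text
t 11.00 now [501.1 -44.1   7.6] az -2.981 j [-0.22  0.29 -0.54  0.73  0.   -0.38] F [-0.1  1.3  6.1] w 61.4
{"gripper":0.5,"dx":0,"dy":0,"dz":-26,"rx":0,"ry":0,"rz":0}, {"gripper":0.5,"dx":0,"dy":0,"dz":-26,"rx":0,"ry":0,"rz":0}, {"gripper":0.5,"dx":0,"dy":0,"dz":-27,"rx":0,"ry":0,"rz":0}, {"gripper":0.5,"dx":0,"dy":0,"dz":-26,"rx":0,"ry":0,"rz":0}, {"gripper":0.5,"dx":0,"dy":0,"dz":-26,"rx":0,"ry":0,"rz":0}, {"gripper":0.5,"dx":1,"dy":0,"dz":-26,"rx":0,"ry":0,"rz":0}, 
 -> [499.6 -44.2 164.6] az -2.981
{"gripper":0.5,"dx":-23,"dy":0,"dz":0,"rx":0,"ry":0,"rz":0.03}, {"gripper":0.5,"dx":-23,"dy":0,"dz":0,"rx":0,"ry":0,"rz":0.02}, {"gripper":0.5,"dx":-23,"dy":1,"dz":0,"rx":0,"ry":0,"rz":0.03}, {"gripper":0.5,"dx":-22,"dy":2,"dz":0,"rx":0,"ry":0,"rz":0.02}, 
 -> [589.6 -30.2 164.9] az -3.081
{"gripper":0.5,"dx":1,"dy":19,"dz":0,"rx":0,"ry":0,"rz":0.01}, {"gripper":0.5,"dx":0,"dy":19,"dz":0,"rx":0,"ry":0,"rz":0.01}, {"gripper":0.5,"dx":1,"dy":20,"dz":0,"rx":0,"ry":0,"rz":0.01}, {"gripper":0.5,"dx":1,"dy":19,"dz":0,"rx":0,"ry":0,"rz":0}, {"gripper":0.5,"dx":2,"dy":19,"dz":0,"rx":0,"ry":0,"rz":0.01}, {"gripper":0.5,"dx":1,"dy":19,"dz":0,"rx":0,"ry":0,"rz":0.01}, {"gripper":0.5,"dx":1,"dy":20,"dz":0,"rx":0,"ry":0,"rz":0.01}, 
 -> [578.  104.5 164.8] az -3.141
```

>>> servo_tool:
  steps:
    - {"gripper":0.5,"dx":0,"dy":0,"dz":-20,"rx":0,"ry":0,"rz":0}
    - {"gripper":0.5,"dx":0,"dy":0,"dz":-30,"rx":0,"ry":0,"rz":0}
    - {"gripper":0.5,"dx":0,"dy":0,"dz":-35,"rx":0,"ry":0,"rz":0}
    - {"gripper":0.5,"dx":0,"dy":0,"dz":-35,"rx":0,"ry":0,"rz":0}
    - {"gripper":0.5,"dx":0,"dy":0,"dz":-35,"rx":0,"ry":0,"rz":0}
    - {"gripper":0.5,"dx":0,"dy":0,"dz":-30,"rx":0,"ry":0,"rz":0}
    - {"gripper":0.5,"dx":-20,"dy":2,"dz":0,"rx":0,"ry":0,"rz":0.03}
    - {"gripper":0.5,"dx":-20,"dy":2,"dz":0,"rx":0,"ry":0,"rz":0.03}
    - {"gripper":0.5,"dx":-20,"dy":4,"dz":0,"rx":0,"ry":0,"rz":0.03}
    - {"gripper":0.5,"dx":-18,"dy":8,"dz":0,"rx":0,"ry":0,"rz":0.03}
    - {"gripper":0.5,"dx":0,"dy":10,"dz":0,"rx":0,"ry":0,"rz":0.02}

```text
t: 11.92
eef_pos: [0.5778, -0.009, 0.1908]
ee_rot: [0.001, -0.009, 1.0, -0.0]
contact_force: [0.4, 0.1, -2.0]
grip_width: 0.0611
```

```bash
python3 -c "
from plan import *
go((577.6,104,185,3.1416,7),g=.5)"
```

```text
t 11.92 now [577.8  -9.  190.8] az -3.123 j [-0.13  0.22 -0.19  1.16  0.   -0.15] F [ 0.4  0.1 -2. ] w 61.1
{"gripper":0.5,"dx":0,"dy":16,"dz":1,"rx":0,"ry":0,"rz":0}, {"gripper":0.5,"dx":-1,"dy":16,"dz":1,"rx":0,"ry":0,"rz":0.01}, {"gripper":0.5,"dx":0,"dy":16,"dz":0,"rx":0,"ry":0,"rz":0}, {"gripper":0.5,"dx":0,"dy":17,"dz":1,"rx":0,"ry":0,"rz":0}, {"gripper":0.5,"dx":0,"dy":16,"dz":1,"rx":0,"ry":0,"rz":0}, {"gripper":0.5,"dx":0,"dy":16,"dz":1,"rx":0,"ry":0,"rz":0.01}, {"gripper":0.5,"dx":0,"dy":16,"dz":1,"rx":0,"ry":0,"rz":0}, 
 -> [577.8 104.  184.7] az 3.140
```

>>> servo_tool:
  steps:
    - {"gripper":0.5,"dx":0,"dy":16,"dz":0,"rx":0,"ry":0,"rz":0}
    - {"gripper":0.5,"dx":0,"dy":16,"dz":0,"rx":0,"ry":0,"rz":0}
    - {"gripper":0.5,"dx":0,"dy":16,"dz":10,"rx":0,"ry":0,"rz":0}
    - {"gripper":0.5,"dx":0,"dy":16,"dz":10,"rx":0,"ry":0,"rz":0}
    - {"gripper":0.5,"dx":0,"dy":16,"dz":10,"rx":0,"ry":0,"rz":0}
    - {"gripper":0.5,"dx":0,"dy":14,"dz":15,"rx":0,"ry":0,"rz":0}
    - {"gripper":0.5,"dx":0,"dy":12,"dz":15,"rx":0,"ry":0,"rz":0}
    - {"gripper":0.5,"dx":0,"dy":6,"dz":15,"rx":0,"ry":0,"rz":0}
    - {"gripper":0.5,"dx":0,"dy":0,"dz":15,"rx":0,"ry":0,"rz":0}
    - {"gripper":0.5,"dx":0,"dy":0,"dz":0,"rx":0,"ry":0,"rz":0}
    - {"gripper":0.5,"dx":0,"dy":0,"dz":0,"rx":0,"ry":0,"rz":0}
    - {"gripper":0.5,"dx":0,"dy":0,"dz":0,"rx":0,"ry":0,"rz":0}

```text
t: 12.92
eef_pos: [0.5727, 0.1029, 0.1016]
ee_rot: [-0.0, -0.01, 1.0, -0.0]
contact_force: [0.9, 0.1, -2.4]
grip_width: 0.0621
```

```bash
python3 -c "
from plan import *
go((577.6,104,80,3.1416,2),g=.5)"
```

```text
t 12.92 now [572.7 102.9 101.6] az -3.122 j [ 0.07  0.3  -0.29  0.99 -0.    0.05] F [ 0.9  0.1 -2.4] w 62.1
{"gripper":0.5,"dx":-2.4,"dy":0.5,"dz":10.8,"rx":0,"ry":0,"rz":0.01}, {"gripper":0.5,"dx":-2.5,"dy":0.6,"dz":10.8,"rx":0,"ry":0,"rz":0.01}, 
 -> [577.6 104.   80. ] az 3.141
```

>>> servo_tool:
  steps:
    - {"gripper":0.5,"dx":-2,"dy":0.5,"dz":8,"rx":0,"ry":0,"rz":0.01}
    - {"gripper":0.5,"dx":-2,"dy":0.5,"dz":8,"rx":0,"ry":0,"rz":0.01}
    - {"gripper":0.5,"dx":-1,"dy":0,"dz":5,"rx":0,"ry":0,"rz":0}
    - {"gripper":0.5,"dx":0,"dy":0,"dz":0,"rx":0,"ry":0,"rz":0}
    - {"gripper":0.5,"dx":0,"dy":0,"dz":0,"rx":0,"ry":0,"rz":0}
    - {"gripper":0.5,"dx":0,"dy":0,"dz":0,"rx":0,"ry":0,"rz":0}
    - {"gripper":0.5,"dx":0,"dy":0,"dz":0,"rx":0,"ry":0,"rz":0}

```text
t: 13.5
eef_pos: [0.578, 0.1041, 0.0806]
ee_rot: [0.0, -0.0, 1.0, 0.0]
contact_force: [0.1, -0.1, -2.1]
grip_width: 0.0615
```

>>> servo_tool:
  steps:
    - {"gripper":0.5,"dx":0,"dy":0,"dz":3,"rx":0,"ry":0,"rz":0}
    - {"gripper":0.5,"dx":0,"dy":0,"dz":3,"rx":0,"ry":0,"rz":0}
    - {"gripper":0.5,"dx":0,"dy":0,"dz":2,"rx":0,"ry":0,"rz":0}
    - {"gripper":0.5,"dx":0,"dy":0,"dz":1,"rx":0,"ry":0,"rz":0}
    - {"gripper":0.5,"dx":0,"dy":0,"dz":0,"rx":0,"ry":0,"rz":0}
    - {"gripper":0.5,"dx":0,"dy":0,"dz":0,"rx":0,"ry":0,"rz":0}

```text
t: 14.0
eef_pos: [0.5777, 0.1041, 0.0717]
ee_rot: [0.0, -0.0, 1.0, -0.0]
contact_force: [-2.4, 0.3, 2.1]
grip_width: 0.0615
```

>>> servo_tool:
  steps:
    - {"gripper":1,"dx":0,"dy":0,"dz":0,"rx":0,"ry":0,"rz":0}
    - {"gripper":1,"dx":0,"dy":0,"dz":0,"rx":0,"ry":0,"rz":0}
    - {"gripper":1,"dx":0,"dy":0,"dz":0,"rx":0,"ry":0,"rz":0}
    - {"gripper":1,"dx":0,"dy":0,"dz":0,"rx":0,"ry":0,"rz":0}
    - {"gripper":1,"dx":0,"dy":0,"dz":0,"rx":0,"ry":0,"rz":0}
    - {"gripper":1,"dx":0,"dy":0,"dz":-8,"rx":0,"ry":0,"rz":0}
    - {"gripper":1,"dx":0,"dy":0,"dz":-20,"rx":0,"ry":0,"rz":0}
    - {"gripper":1,"dx":0,"dy":0,"dz":-35,"rx":0,"ry":0,"rz":0}
    - {"gripper":1,"dx":0,"dy":0,"dz":-35,"rx":0,"ry":0,"rz":0}
    - {"gripper":1,"dx":0,"dy":0,"dz":-35,"rx":0,"ry":0,"rz":0}
    - {"gripper":1,"dx":0,"dy":0,"dz":-20,"rx":0,"ry":0,"rz":0}
    - {"gripper":1,"dx":0,"dy":0,"dz":0,"rx":0,"ry":0,"rz":0}

```text
t: 15.0
eef_pos: [0.5817, 0.1045, 0.2316]
ee_rot: [0.006, -0.0, 1.0, 0.0]
contact_force: [0.9, 0.8, 0.5]
grip_width: 0.0853
```

```bash
python3 - <<'E'
from h import *
import cv2
im=np.load('pics/top0.npy')[245:272,228:256]
b=cv2.resize(im,None,fx=8,fy=8,interpolation=cv2.INTER_CUBIC).astype(int)
s=cv2.resize(np.load('pics/scene0.npy')[235:285,215:260],None,fx=8,fy=8,interpolation=cv2.INTER_CUBIC).astype(int)
for n,i,o in(("top",b,(228,245)),("scene",s,(215,235))):
    m=((i[...,0]>i[...,2]+60)).astype(np.uint8)
    c=max(cv2.findContours(m,0,2)[0],key=cv2.contourArea); r=cv2.minAreaRect(c); print(n,crop(n,r[0],8,o),np.array(r[1])/8,r[2])
# project handle with yaw candidates: outline of top face
for yaw in(0,.1,.2):
    pts=np.array([(-8,-8),(8,-8),(8,8),(-8,8)])/1e3;R=np.array([[np.cos(yaw),-np.sin(yaw)],[np.sin(yaw),np.cos(yaw)]])
    P=[[*(R@p+[.442,.2175]),z] for z in(.118,.154) for p in pts]
    q=proj("top",P).astype(np.float32); print(yaw,cv2.minAreaRect(q)); print(cv2.minAreaRect(proj("scene",P).astype(np.float32)))
from plan import *
go((445,217,225,3.25,8))
E
```

```text
top [238.23534584 255.30086327] [6.98620176 6.96544027] 4.763641834259033
scene [234.35872841 247.73472595] [17.03624535  8.38003349] 88.19125366210938
0 ((238.5684051513672, 255.89602661132812), (7.63261604309082, 7.360551357269287), 89.220703125)
((234.8373260498047, 248.6485595703125), (17.673416137695312, 7.874490737915039), 84.66485595703125)
0.1 ((238.56417846679688, 255.90235900878906), (7.702151298522949, 7.239400386810303), 83.5207748413086)
((234.84027099609375, 248.65220642089844), (18.129261016845703, 8.566089630126953), 84.62450408935547)
0.2 ((238.56072998046875, 255.9090118408203), (7.759531497955322, 7.107708930969238), 77.83492279052734)
((234.8415985107422, 248.65545654296875), (18.528905868530273, 9.17322063446045), 84.58881378173828)
t 15.00 now [581.7 104.5 231.6] az -3.141 j [ 0.07  0.21 -0.11  1.24  0.    0.07] F [0.9 0.8 0.5] w 85.3
{"gripper":1,"dx":17,"dy":14,"dz":1,"rx":0,"ry":0.01,"rz":-0.01}, {"gripper":1,"dx":17,"dy":14,"dz":0,"rx":0,"ry":0,"rz":-0.02}, {"gripper":1,"dx":17,"dy":15,"dz":1,"rx":0,"ry":0,"rz":-0.01}, {"gripper":1,"dx":16,"dy":15,"dz":1,"rx":0,"ry":0,"rz":-0.01}, {"gripper":1,"dx":17,"dy":15,"dz":1,"rx":0,"ry":0,"rz":-0.02}, {"gripper":1,"dx":16,"dy":15,"dz":1,"rx":0,"ry":0,"rz":-0.01}, {"gripper":1,"dx":16,"dy":15,"dz":0,"rx":0,"ry":0,"rz":-0.01}, {"gripper":1,"dx":15,"dy":16,"dz":1,"rx":0,"ry":0,"rz":-0.02}, 
 -> [445.3 217.3 225.2] az -3.031
```

>>> servo_tool:
  steps:
    - {"gripper":1,"dx":14,"dy":14,"dz":0,"rx":0,"ry":0,"rz":-0.01}
    - {"gripper":1,"dx":17,"dy":14,"dz":0,"rx":0,"ry":0,"rz":0}
    - {"gripper":1,"dx":17,"dy":14,"dz":0,"rx":0,"ry":0,"rz":-0.01}
    - {"gripper":1,"dx":17,"dy":14,"dz":0,"rx":0,"ry":0,"rz":0}
    - {"gripper":1,"dx":17,"dy":14,"dz":0,"rx":0,"ry":0,"rz":-0.01}
    - {"gripper":1,"dx":17,"dy":15,"dz":0,"rx":0,"ry":0,"rz":0}
    - {"gripper":1,"dx":17,"dy":15,"dz":0,"rx":0,"ry":0,"rz":0}
    - {"gripper":1,"dx":16,"dy":15,"dz":0,"rx":0,"ry":0,"rz":0}
    - {"gripper":1,"dx":0,"dy":0,"dz":0,"rx":0,"ry":0,"rz":0}
    - {"gripper":1,"dx":0,"dy":0,"dz":0,"rx":0,"ry":0,"rz":0}
    - {"gripper":1,"dx":0,"dy":0,"dz":0,"rx":0,"ry":0,"rz":0}

```text
t: 15.92
eef_pos: [0.4438, 0.2164, 0.2242]
ee_rot: [0.0, -0.015, 1.0, -0.0]
contact_force: [0.6, 0.4, 0.5]
grip_width: 0.0857
```

```bash
python3 - <<'E'
from plan import *
from rig import camera
import cv2
im=camera('top'); im2=camera('scene')
go((443.3,217.5,160,3.17,2))
np.save('pics/t3.npy',im);np.save('pics/s3.npy',im2)
f=lambda i,x,y:cv2.resize(i[y:y+100,x:x+80,::-1],(400,500),interpolation=cv2.INTER_CUBIC)
cv2.imwrite('pics/p3.png',np.hstack([f(im,240,170),f(im2,235,195)]))
E
```

```text
t 16.02 now [444.3 216.1 224.2] az -3.112 j [ 0.32  0.05 -0.31  1.21 -0.    0.29] F [-0.2 -0.1  0.1] w 85.6
{"gripper":1,"dx":0.5,"dy":0.7,"dz":32.1,"rx":0,"ry":0,"rz":0}, {"gripper":1,"dx":0.4,"dy":0.7,"dz":32.1,"rx":0,"ry":0,"rz":0.001}, 
 -> [443.3 217.5 160. ] az -3.113
```

View pics/p3.png

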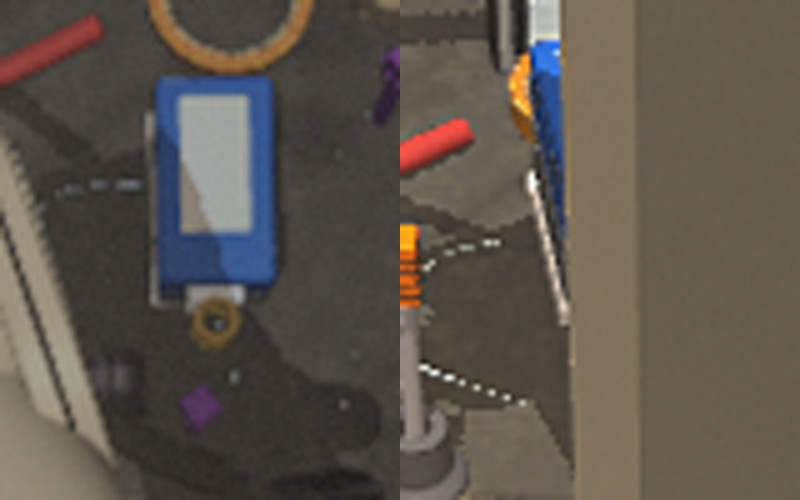

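Top half: blue on grey, lid corners (155,77), (275,75), (277,285) and (160,283), upper bushing at (215,322). The stack looks square and the other things are undisturbed.

```bash
python3 - <<'E'
from h import *
np.set_printoptions(precision=4,suppress=True)
q=lambda z:[(55,31,z),(55,-31,z),(-55,-31,z),(-55,31,z)]
T=lambda l,p:("top",l,crop("top",p,5,(240,170)))
o=[T(l,p) for l,p in zip(q(44),[(155,77),(275,75),(277,285),(159,284)])]+[T((-72,0,32),(215,322))]
v,r=fit(o,.064);print(v,r)
g=lambda p,z:least_squares(lambda v:proj("top",[v[0],v[1],z])[0]-crop("top",p,5,(240,170)),[.5,.1]).x
print("blue ring",g((215,322),.096),"grey ring",g((214,327),.052))
# sub-pixel brass ring centroid in t3 and t2
im3,im2=np.load('pics/t3.npy').astype(int),np.load('pics/t2.npy').astype(int)
for n,im,z in(("blue",im3,.096),("grey",im2,.052)):
    s=im[226:244,274:294]; b=cv2.resize(s.astype(np.uint8),None,fx=8,fy=8,interpolation=cv2.INTER_CUBIC).astype(int)
    m=(b[...,0]>b[...,2]+30).astype(np.uint8); c=max(cv2.findContours(m,0,2)[0],key=cv2.contourArea)
    p,rad=cv2.minEnclosingCircle(c); x,y,w,h=cv2.boundingRect(c); p=(np.array((x+w/2-.5,y+h/2-.5))+.5)/8-.5+[274,226]
    print(n,p,w/8,h/8,least_squares(lambda v:proj("top",[v[0],v[1],z])[0]-p,[.5,.1]).x)
E
```

```text
[ 0.5741  0.104  -0.0076] [[ 0.2557  0.0996]
 [-0.2133  0.4861]
 [-0.026  -0.2092]
 [-0.3388  0.0895]
 [ 0.324  -0.4427]]
blue ring [0.501  0.1054] grey ring [0.504  0.1043]
blue [282.6875 234.0625] 9.875 10.875 [0.5008 0.1052]
grey [282.4375 235.0625] 9.875 9.125 [0.5038 0.1042]
```

>>> servo_tool:
  steps:
    - {"gripper":1,"dx":0.5,"dy":1,"dz":20,"rx":0,"ry":0,"rz":0}
    - {"gripper":1,"dx":0,"dy":0,"dz":25,"rx":0,"ry":0,"rz":0}
    - {"gripper":1,"dx":0,"dy":0,"dz":20,"rx":0,"ry":0,"rz":0}
    - {"gripper":1,"dx":0,"dy":0,"dz":18,"rx":0,"ry":0,"rz":0}
    - {"gripper":1,"dx":0,"dy":0,"dz":14,"rx":0,"ry":0,"rz":0}
    - {"gripper":1,"dx":0,"dy":0,"dz":6,"rx":0,"ry":0,"rz":0}
    - {"gripper":1,"dx":0,"dy":0,"dz":0,"rx":0,"ry":0,"rz":0}
    - {"gripper":1,"dx":0,"dy":0,"dz":0,"rx":0,"ry":0,"rz":0}
    - {"gripper":1,"dx":0,"dy":0,"dz":0,"rx":0,"ry":0,"rz":0}

```text
t: 16.77
eef_pos: [0.4442, 0.2177, 0.1224]
ee_rot: [0.001, -0.015, 1.0, 0.0]
contact_force: [0.3, -0.7, -1.1]
grip_width: 0.0855
```

>>> servo_tool:
  steps:
    - {"gripper":0,"dx":0,"dy":0,"dz":0,"rx":0,"ry":0,"rz":0}
    - {"gripper":0,"dx":0,"dy":0,"dz":0,"rx":0,"ry":0,"rz":0}
    - {"gripper":0,"dx":0,"dy":0,"dz":0,"rx":0,"ry":0,"rz":0}
    - {"gripper":0,"dx":0,"dy":0,"dz":0,"rx":0,"ry":0,"rz":0}
    - {"gripper":0,"dx":0,"dy":0,"dz":0,"rx":0,"ry":0,"rz":0}
    - {"gripper":0,"dx":0,"dy":0,"dz":0,"rx":0,"ry":0,"rz":0}
    - {"gripper":0,"dx":0,"dy":0,"dz":0,"rx":0,"ry":0,"rz":0}
    - {"gripper":0,"dx":0,"dy":0,"dz":0,"rx":0,"ry":0,"rz":0}
    - {"gripper":0,"dx":0,"dy":0,"dz":0,"rx":0,"ry":0,"rz":0}
    - {"gripper":0,"dx":0,"dy":0,"dz":0,"rx":0,"ry":0,"rz":0}
  newtons: 60

```text
t: 17.6
eef_pos: [0.4433, 0.2177, 0.1216]
ee_rot: [0.0, -0.015, 1.0, 0.0]
contact_force: [-0.2, -1.1, 2.9]
grip_width: 0.016
```

```bash
python3 -c "
from plan import *
go((443.3,217.5,250,3.17,2))"
```

```text
t 17.60 now [443.3 217.7 121.6] az -3.111 j [ 0.33  0.13 -0.45  0.99 -0.    0.3 ] F [-0.2 -1.1  2.9] w 16.0
{"gripper":1,"dx":0,"dy":-0.1,"dz":-64.2,"rx":0,"ry":0.001,"rz":0.001}, {"gripper":1,"dx":0,"dy":0,"dz":-64.2,"rx":0,"ry":0,"rz":0.001}, 
 -> [443.3 217.5 250. ] az -3.113
```

>>> servo_tool:
  steps:
    - {"gripper":0,"dx":0,"dy":0,"dz":-8,"rx":0,"ry":0,"rz":0}
    - {"gripper":0,"dx":0,"dy":0,"dz":-15,"rx":0,"ry":0,"rz":0}
    - {"gripper":0,"dx":0,"dy":0,"dz":-20,"rx":0,"ry":0,"rz":0}
    - {"gripper":0,"dx":0,"dy":0,"dz":-25,"rx":0,"ry":0,"rz":0}
    - {"gripper":0,"dx":0,"dy":0,"dz":-25,"rx":0,"ry":0,"rz":0}
    - {"gripper":0,"dx":0,"dy":0,"dz":-20,"rx":0,"ry":0,"rz":0}
    - {"gripper":0,"dx":0,"dy":0,"dz":-12,"rx":0,"ry":0,"rz":0}
    - {"gripper":0,"dx":0,"dy":0,"dz":-5,"rx":0,"ry":0,"rz":0}
    - {"gripper":0,"dx":0,"dy":0,"dz":0,"rx":0,"ry":0,"rz":0}
    - {"gripper":0,"dx":0,"dy":0,"dz":0,"rx":0,"ry":0,"rz":0}

```text
t: 18.43
eef_pos: [0.4426, 0.2174, 0.2507]
ee_rot: [-0.0, -0.015, 1.0, -0.0]
contact_force: [0.0, -0.2, -1.5]
grip_width: 0.0161
```

```bash
python3 -c "
from plan import *
import cv2
from rig import camera
im=camera('top');im2=camera('scene')
np.save('pics/t4.npy',im);np.save('pics/s4.npy',im2)
f=lambda i,x,y:cv2.resize(i[y:y+100,x:x+80,::-1],(400,500),interpolation=cv2.INTER_CUBIC)
cv2.imwrite('pics/p4.png',np.hstack([f(im,205,180),f(im2,200,195)]))
go((503,200,251,3.15,4),(503,105,251,3.1416,5),g=0)"
```

```text
t 18.53 now [442.  217.2 249.8] az -3.111 j [ 0.33  0.03 -0.27  1.27  0.    0.3 ] F [-0.  -0.2 -0.9] w 16.3
{"gripper":0,"dx":-15,"dy":-5,"dz":0,"rx":0,"ry":0,"rz":0.01}, {"gripper":0,"dx":-15,"dy":-4,"dz":-1,"rx":0,"ry":0,"rz":0}, {"gripper":0,"dx":-15,"dy":-5,"dz":0,"rx":0,"ry":0,"rz":0.01}, {"gripper":0,"dx":-16,"dy":-4,"dz":0,"rx":0,"ry":0,"rz":0}, 
 -> [503.4 200.5 250.7] az -3.131
{"gripper":0,"dx":0,"dy":-19,"dz":0,"rx":0,"ry":0,"rz":0}, {"gripper":0,"dx":1,"dy":-19,"dz":0,"rx":0,"ry":0,"rz":0}, {"gripper":0,"dx":0,"dy":-19,"dz":0,"rx":0,"ry":0,"rz":0.01}, {"gripper":0,"dx":0,"dy":-19,"dz":0,"rx":0,"ry":0,"rz":0}, {"gripper":0,"dx":0,"dy":-19,"dz":0,"rx":0,"ry":0,"rz":0}, 
 -> [503.  105.4 250.7] az -3.141
```

View pics/p4.png

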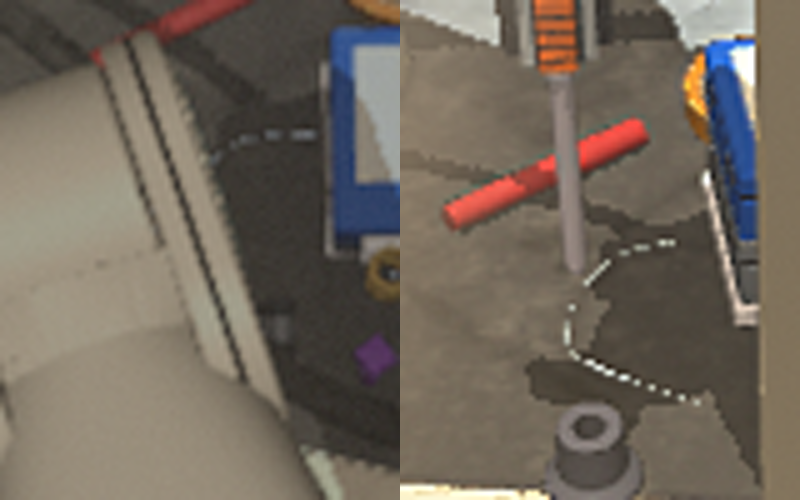

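The right half (scene) shows the orange rod held upright, its foot at (175,268) in the crop and free of the holder.

```bash
python3 - <<'E'
from h import *
g=lambda n,p,z,o:least_squares(lambda v:proj(n,[v[0],v[1],z])[0]-crop(n,p,5,o),[.5,.1]).x
o=(200,195)
print("foot",g("scene",(175,269),.1345,o)," shaft top (collar)",g("scene",(162,74),.1345+.11,o),"hole",g("scene",(189,428),.036,o))
for z in (.134,.2,.245): print(z,proj("scene",[.442,.2172,z])*5-np.array(o)*5)
E
```

```text
foot [0.44457812 0.21770341]  shaft top (collar) [0.43918326 0.21648007] hole [0.4432303  0.21760691]
0.134 [[174.83193191 271.77699405]]
0.2 [[164.81723591 153.97928151]]
0.245 [[157.44104132  66.91595235]]
```

>>> servo_tool:
  steps:
    - {"gripper":0,"dx":-12,"dy":-4,"dz":0,"rx":0,"ry":0,"rz":0.01}
    - {"gripper":0,"dx":-16,"dy":-5,"dz":0,"rx":0,"ry":0,"rz":0}
    - {"gripper":0,"dx":-16,"dy":-5,"dz":0,"rx":0,"ry":0,"rz":0.01}
    - {"gripper":0,"dx":-14,"dy":-10,"dz":0,"rx":0,"ry":0,"rz":0}
    - {"gripper":0,"dx":0,"dy":-18,"dz":0,"rx":0,"ry":0,"rz":0}
    - {"gripper":0,"dx":0,"dy":-18,"dz":0,"rx":0,"ry":0,"rz":0.01}
    - {"gripper":0,"dx":0,"dy":-18,"dz":0,"rx":0,"ry":0,"rz":0}
    - {"gripper":0,"dx":0,"dy":-18,"dz":0,"rx":0,"ry":0,"rz":0}
    - {"gripper":0,"dx":0,"dy":-12,"dz":0,"rx":0,"ry":0,"rz":0}
    - {"gripper":0,"dx":0,"dy":-3,"dz":0,"rx":0,"ry":0,"rz":0}
    - {"gripper":0,"dx":0,"dy":0,"dz":0,"rx":0,"ry":0,"rz":0}
    - {"gripper":0,"dx":0,"dy":0,"dz":0,"rx":0,"ry":0,"rz":0}

```text
t: 19.53
eef_pos: [0.5022, 0.1077, 0.2512]
ee_rot: [-0.0, 0.0, 1.0, 0.0]
contact_force: [-0.1, -0.0, -1.3]
grip_width: 0.016
```

>>> servo_tool:
  steps:
    - {"gripper":0,"dx":0,"dy":0,"dz":0,"rx":0,"ry":0,"rz":0}
    - {"gripper":0,"dx":0,"dy":0,"dz":0,"rx":0,"ry":0,"rz":0}
    - {"gripper":0,"dx":0,"dy":0,"dz":0,"rx":0,"ry":0,"rz":0}

```text
t: 19.78
eef_pos: [0.5018, 0.1084, 0.2513]
ee_rot: [0.0, -0.001, 1.0, 0.0]
contact_force: [-0.7, -0.8, -0.8]
grip_width: 0.0164
```

```bash
python3 -c "
from plan import *
import cv2
from rig import camera
im=camera('top');im2=camera('scene')
np.save('pics/t5.npy',im);np.save('pics/s5.npy',im2)
f=lambda i,x,y:cv2.resize(i[y:y+100,x:x+80,::-1],(400,500),interpolation=cv2.INTER_CUBIC)
cv2.imwrite('pics/p5.png',np.hstack([f(im,240,180),f(im2,230,180)]))
go((502.5,104.5,225,3.1416,1),g=0)"
```

```text
t 19.88 now [501.8 108.3 251.4] az -3.140 j [ 0.09  0.07 -0.23  1.27  0.    0.09] F [-0.4 -0.4 -0. ] w 16.0
{"gripper":0,"dx":-0.7,"dy":-3.8,"dz":26.4,"rx":0,"ry":0,"rz":0.001}, 
 -> [502.5 104.5 225. ] az -3.141
```

View pics/p5.png

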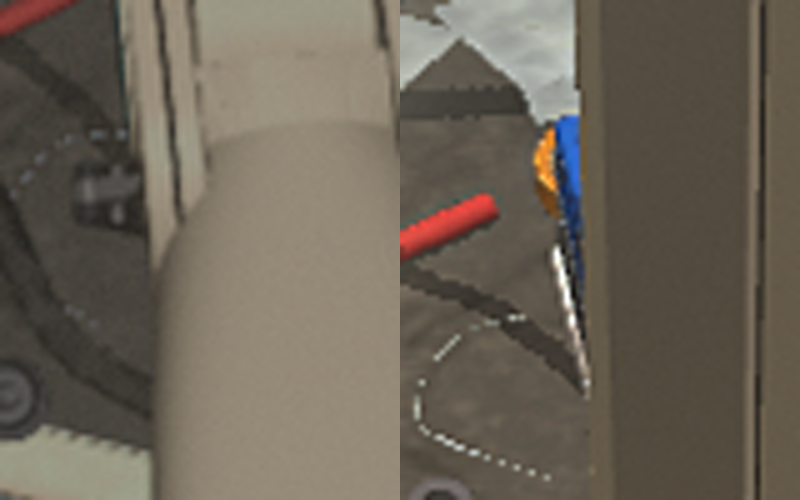

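>>> servo_tool:
  steps:
    - {"gripper":0,"dx":0,"dy":-2,"dz":8,"rx":0,"ry":0,"rz":0}
    - {"gripper":0,"dx":0,"dy":-2,"dz":12,"rx":0,"ry":0,"rz":0}
    - {"gripper":0,"dx":0,"dy":0,"dz":10,"rx":0,"ry":0,"rz":0}
    - {"gripper":0,"dx":0,"dy":0,"dz":5,"rx":0,"ry":0,"rz":0}
    - {"gripper":0,"dx":0,"dy":0,"dz":0,"rx":0,"ry":0,"rz":0}
    - {"gripper":0,"dx":0,"dy":0,"dz":0,"rx":0,"ry":0,"rz":0}
    - {"gripper":0,"dx":0,"dy":0,"dz":0,"rx":0,"ry":0,"rz":0}
    - {"gripper":0,"dx":0,"dy":0,"dz":0,"rx":0,"ry":0,"rz":0}

```text
t: 20.55
eef_pos: [0.5024, 0.1038, 0.217]
ee_rot: [0.001, -0.0, 1.0, 0.0]
contact_force: [1.0, 0.3, -0.3]
grip_width: 0.0164
```

>>> servo_tool:
  steps:
    - {"gripper":0,"dx":0,"dy":0,"dz":0,"rx":0,"ry":0,"rz":0}
    - {"gripper":0,"dx":0,"dy":0,"dz":0,"rx":0,"ry":0,"rz":0}
    - {"gripper":0,"dx":0,"dy":0,"dz":0,"rx":0,"ry":0,"rz":0}
    - {"gripper":0,"dx":0,"dy":0,"dz":0,"rx":0,"ry":0,"rz":0}

```text
t: 20.88
eef_pos: [0.5019, 0.1038, 0.2165]
ee_rot: [0.0, -0.0, 1.0, 0.0]
contact_force: [0.3, 1.2, -0.6]
grip_width: 0.0158
```

>>> servo_tool:
  steps:
    - {"gripper":0,"dx":0,"dy":0.5,"dz":2,"rx":0,"ry":0,"rz":0}
    - {"gripper":0,"dx":0,"dy":0,"dz":2,"rx":0,"ry":0,"rz":0}
    - {"gripper":0,"dx":0,"dy":0,"dz":2,"rx":0,"ry":0,"rz":0}
    - {"gripper":0,"dx":0,"dy":0,"dz":2,"rx":0,"ry":0,"rz":0}
    - {"gripper":0,"dx":0,"dy":0,"dz":2,"rx":0,"ry":0,"rz":0}
    - {"gripper":0,"dx":0,"dy":0,"dz":0,"rx":0,"ry":0,"rz":0}
    - {"gripper":0,"dx":0,"dy":0,"dz":0,"rx":0,"ry":0,"rz":0}

```text
t: 21.47
eef_pos: [0.5016, 0.1042, 0.206]
ee_rot: [-0.0, -0.0, 1.0, -0.0]
contact_force: [-0.0, 0.0, -1.5]
grip_width: 0.0164
```

>>> servo_tool:
  steps:
    - {"gripper":0,"dx":0,"dy":0,"dz":2,"rx":0,"ry":0,"rz":0}
    - {"gripper":0,"dx":0,"dy":0,"dz":2,"rx":0,"ry":0,"rz":0}
    - {"gripper":0,"dx":0,"dy":0,"dz":2,"rx":0,"ry":0,"rz":0}
    - {"gripper":0,"dx":0,"dy":0,"dz":2,"rx":0,"ry":0,"rz":0}
    - {"gripper":0,"dx":0,"dy":0,"dz":2,"rx":0,"ry":0,"rz":0}
    - {"gripper":0,"dx":0,"dy":0,"dz":0,"rx":0,"ry":0,"rz":0}
    - {"gripper":0,"dx":0,"dy":0,"dz":0,"rx":0,"ry":0,"rz":0}
    - {"gripper":0,"dx":0,"dy":0,"dz":0,"rx":0,"ry":0,"rz":0}

```text
t: 22.13
eef_pos: [0.5019, 0.1042, 0.1963]
ee_rot: [0.0, -0.0, 1.0, -0.0]
contact_force: [0.5, -0.1, -1.2]
grip_width: 0.0163
```

```bash
python3 -c "
from plan import *
from rig import camera
for k in range(3): camera('top'); s=get_state(); print(s['eef_pos'].round(4),s['contact_force'].round(2),s['moment'].round(3))"
```

```text
[0.5019 0.1042 0.1964] [ 0.34  0.2  -0.89] [ 0.004 -0.015 -0.017]
[0.5019 0.1042 0.1965] [-0.28  0.1  -0.61] [-0.014  0.02   0.001]
[0.5019 0.1042 0.1965] [ 0.36  0.08 -0.35] [ 0.013  0.04  -0.002]
```

>>> servo_tool:
  steps:
    - {"gripper":0,"dx":0,"dy":0,"dz":3,"rx":0,"ry":0,"rz":0}
    - {"gripper":0,"dx":0,"dy":0,"dz":4,"rx":0,"ry":0,"rz":0}
    - {"gripper":0,"dx":0,"dy":0,"dz":4,"rx":0,"ry":0,"rz":0}
    - {"gripper":0,"dx":0,"dy":0,"dz":4,"rx":0,"ry":0,"rz":0}
    - {"gripper":0,"dx":0,"dy":0,"dz":4,"rx":0,"ry":0,"rz":0}
    - {"gripper":0,"dx":0,"dy":0,"dz":4,"rx":0,"ry":0,"rz":0}
    - {"gripper":0,"dx":0,"dy":0,"dz":0,"rx":0,"ry":0,"rz":0}
    - {"gripper":0,"dx":0,"dy":0,"dz":0,"rx":0,"ry":0,"rz":0}

```text
t: 22.95
eef_pos: [0.5015, 0.1042, 0.1729]
ee_rot: [-0.0, -0.0, 1.0, -0.0]
contact_force: [-0.0, -0.3, -1.6]
grip_width: 0.0166
```

>>> servo_tool:
  steps:
    - {"gripper":0,"dx":0,"dy":0,"dz":2,"rx":0,"ry":0,"rz":0}
    - {"gripper":0,"dx":0,"dy":0,"dz":2,"rx":0,"ry":0,"rz":0}
    - {"gripper":0,"dx":0,"dy":0,"dz":2,"rx":0,"ry":0,"rz":0}
    - {"gripper":0,"dx":0,"dy":0,"dz":2,"rx":0,"ry":0,"rz":0}
    - {"gripper":0,"dx":0,"dy":0,"dz":0,"rx":0,"ry":0,"rz":0}
    - {"gripper":0,"dx":0,"dy":0,"dz":0,"rx":0,"ry":0,"rz":0}

```text
t: 23.45
eef_pos: [0.5016, 0.1042, 0.1651]
ee_rot: [-0.0, -0.0, 1.0, -0.0]
contact_force: [-0.5, -0.5, -0.4]
grip_width: 0.0162
```

>>> servo_tool:
  steps:
    - {"gripper":0,"dx":0,"dy":0,"dz":2,"rx":0,"ry":0,"rz":0}
    - {"gripper":0,"dx":0,"dy":0,"dz":2,"rx":0,"ry":0,"rz":0}
    - {"gripper":0,"dx":0,"dy":0,"dz":2,"rx":0,"ry":0,"rz":0}
    - {"gripper":0,"dx":0,"dy":0,"dz":2,"rx":0,"ry":0,"rz":0}
    - {"gripper":0,"dx":0,"dy":0,"dz":2,"rx":0,"ry":0,"rz":0}
    - {"gripper":0,"dx":0,"dy":0,"dz":0,"rx":0,"ry":0,"rz":0}
    - {"gripper":0,"dx":0,"dy":0,"dz":0,"rx":0,"ry":0,"rz":0}

```text
t: 24.03
eef_pos: [0.5017, 0.1042, 0.1551]
ee_rot: [-0.0, -0.0, 1.0, -0.0]
contact_force: [1.0, -0.3, -0.6]
grip_width: 0.0163
```

>>> servo_tool:
  steps:
    - {"gripper":0,"dx":0,"dy":0,"dz":2,"rx":0,"ry":0,"rz":0}
    - {"gripper":0,"dx":0,"dy":0,"dz":3,"rx":0,"ry":0,"rz":0}
    - {"gripper":0,"dx":0,"dy":0,"dz":3,"rx":0,"ry":0,"rz":0}
    - {"gripper":0,"dx":0,"dy":0,"dz":3,"rx":0,"ry":0,"rz":0}
    - {"gripper":0,"dx":0,"dy":0,"dz":3,"rx":0,"ry":0,"rz":0}
    - {"gripper":0,"dx":0,"dy":0,"dz":3,"rx":0,"ry":0,"rz":0}
    - {"gripper":0,"dx":0,"dy":0,"dz":2,"rx":0,"ry":0,"rz":0}
    - {"gripper":0,"dx":0,"dy":0,"dz":2,"rx":0,"ry":0,"rz":0}
    - {"gripper":0,"dx":0,"dy":0,"dz":0,"rx":0,"ry":0,"rz":0}
    - {"gripper":0,"dx":0,"dy":0,"dz":0,"rx":0,"ry":0,"rz":0}
    - {"gripper":0,"dx":0,"dy":0,"dz":0,"rx":0,"ry":0,"rz":0}
    - {"gripper":0,"dx":0,"dy":0,"dz":0,"rx":0,"ry":0,"rz":0}

```text
t: 25.03
eef_pos: [0.502, 0.1042, 0.1345]
ee_rot: [0.0, -0.0, 1.0, 0.0]
contact_force: [0.2, -0.1, -1.0]
grip_width: 0.0166
```

```bash
python3 -c "
from plan import *
import cv2
from rig import camera
for k in range(4):
  im2=camera('scene'); s=get_state(); print(s['t'],s['eef_pos'].round(4),s['ee_rot'].round(4),s['contact_force'].round(2),s['moment'].round(3),s['grip_width'])
im=camera('top')
f=lambda i,x,y:cv2.resize(i[y:y+100,x:x+80,::-1],(400,500),interpolation=cv2.INTER_CUBIC)
cv2.imwrite('pics/p6.png',np.hstack([f(im,220,160),f(im2,230,195)]))"
```

```text
25.0833 [0.502  0.1042 0.1345] [ 2.e-04 -1.e-04  1.e+00  0.e+00] [ 0.35 -0.18 -0.42] [-0.022 -0.002  0.011] 0.016367952830914866
25.1333 [0.502  0.1042 0.1345] [ 2.e-04 -1.e-04  1.e+00  0.e+00] [-0.63 -0.63 -1.33] [ 0.003 -0.018 -0.031] 0.016215277624945776
25.1833 [0.5019 0.1042 0.1345] [ 2.e-04 -1.e-04  1.e+00  0.e+00] [-0.87 -0.13 -0.73] [ 0.006 -0.021 -0.002] 0.01631438337875385
25.2333 [0.5019 0.1042 0.1345] [ 2.e-04 -1.e-04  1.e+00  0.e+00] [-0.44 -0.25 -0.32] [ 0.038  0.024 -0.038] 0.016183553685814825
```

View pics/p6.png

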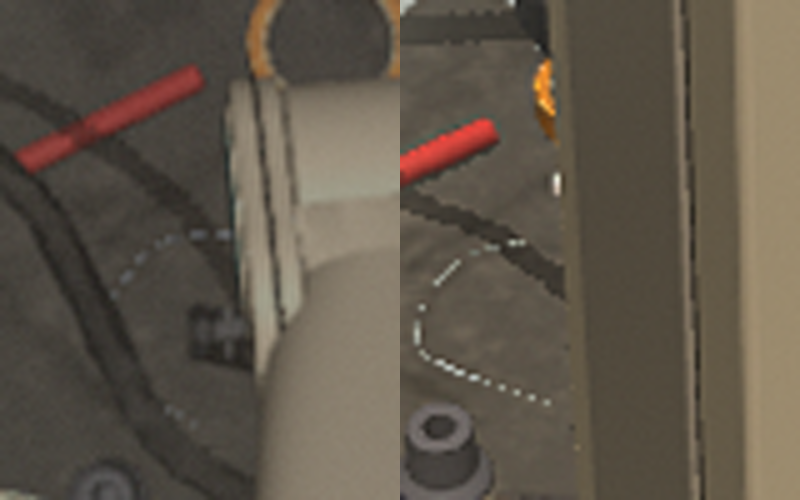

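The arm hides the stack in both views, so I can't check it by eye. The numbers fit: there was no side force all the way down, the grip is 16 mm, and the foot is at about 19 mm. I'm handing in.

```bash
python3 -c "
from rig import *
print(finish_job()); s=get_state(); print(s['t'],s['eef_pos'],s['contact_force'],s['grip_width'])"
```

```text
the job is handed in; nothing more can be done
None
the job is handed in; nothing more can be done
```

I stacked the grey case on the plinth and the blue case on the grey one, with both lugs on the red-mark side, and let go of each. The rod is threaded down through both bushings and I handed in while still holding it upright, at about 25 s of the 72 s.

**What the checks showed**
- **Grey case:** after placing, it measured about 2 mm off the plinth centre and 0.01 rad off square.
- **Blue case:** after placing, it measured about 2 mm off the grey case, with its yaw within 0.01 rad of the grey's.
- **Rod:** the grip is 16 mm wide and the tool is vertical. The foot is at about 19 mm by calculation, so about 15 mm below the lower bushing and 19 mm above the bench. Contact forces stayed at 2 N or less, around sensor noise, all the way down.

**What I could not confirm**
- **Final stack:** the arm hid the stack in both cameras during and after threading. The final squareness and the foot's position therefore rest on the earlier pictures, the arm's readings and the lack of side force.
- **Bushing positions:** the ring centre and the case outline disagreed by 1–3 mm on where the bushings were, so I aimed between them.
- **Rod's turn:** two estimates of how the handle was turned disagreed by about 0.1 rad; I let the gripper line it up.

The bystanders I could see looked undisturbed. I viewed 11 pictures, one past the budget of 10.

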